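Roll the tile sheet flush

ROBOT

A 6-joint arm with a two-finger parallel gripper is mounted at the origin on the work surface. World frame = base frame: x ahead of the robot, y to its left, z up, the work surface at z = 0. Lengths are in m, angles in rad, forces in N, time in s.
With the tool pointing down it reaches from about 0.25 to 0.725 m from the base axis. Payload 4 kg.
Tool frame: the origin (TCP) lies at the very end of the fingers, on their centre line; the grasp point (between the pads) lies 19 mm behind it; x points along the fingers, y is the direction in which the jaws open and shut, and the axes are right-handed (so a half turn about x gives the same grasp; the last joint's range is limited). The gripper opens to 85 mm and grips with 20 to 120 N. Pads are 22 mm wide; open, the fingers measure 114 mm over their backs; the gripper's body (76 mm by 85 mm) begins 54 mm behind the grasp point. The pads swing forward as they close: fully open they stand 13 mm farther back than shut.
Start: joints at [-1.103, 0.241, 0.005, 1.335, 0, 1.571], TCP at [0.225, -0.446, 0.231] pointing down, gripper open.
Joint ranges: [-2.72, 2.72], [-1.05, 1.87], [-1.09, 1.28], [-1.99, 2.15], [-1.42, 1.44], [-3.14, 3.14]. Speed limits (rad/s): [2.79, 2.79, 3.14, 3.14, 3.14, 3.14].

INTERFACE

Orientations are given as a unit quaternion [x, y, z, w].
In Python, from workcell import get_obs, camera, job_done gives the robot as it stands. The module is installed in compiled form; this text tells all that it offers.
- The arm moves only by the tool arm_command, never from a script. Its argument "motion" is a list of rows, each an object of numbers: "x", "y", "z": the shift along the tool's x, y, z in m; "roll": the turn about the tool's x in rad; "fingers": the opening, from 0 (shut) to 1 (fully open). A call has 1 to 20 rows; each row shifts and turns the pose as measured when the row begins, along the tool's axes as they then stand; what a row does not reach is not made up. A row lasts 1/12 s, in which the tool goes at most 41.7 mm and 7.16 degrees, less where a joint would pass 70% of its speed; a pose out of reach is approached as far as the arm can. A call is refused whole if a number of a shift passes 0.0417 or a number of a turn 0.125, either way. A call with a gripper value outside its range is refused whole. The fingers move at their own pace and stop on an object; the grip force is fixed at half the most. Time passes only in rows, so rows that do not move let the fingers close. It gives the time, the measured TCP pose, the force and the opening at its end, in the units of the state.
- get_obs(): the state, without advancing time (a new reading comes with each control period).
- camera(name): name is "scene" or "side" or "wrist"; returns a dict with "frame" (400x640x3 uint8, red, green, blue), "intrinsics" (3x3 intrinsics, pixels), "rvec" (rotation vector, rad) and "tvec" (3), from world to camera coordinates, as OpenCV has them. Camera axes: x right, y down, z forward; pixel columns grow to the right and rows downward; lengths in m; the calibration is good to about 2 mm. A picture is of the moment at which its call begins. There is no depth.
- job_done(): hands the job in, once; it reports no verdict.
The state is a dict: "clock": time; "joint_pos": joint angles; "joint_vel": joint speeds; "tau": joint torques, N m; "eef_pos": TCP position; "tool_rot": TCP orientation; "ft_force": force on the tool from outside, world axes, zero at the start; "ft_torque": the same for the moment, N m; "grip_width": finger opening in m.
Only numpy, scipy, OpenCV 4.12 (cv2) and the standard library are available. Lean on these libraries where they do the work, as an engineer would, in place of code of your own. Each camera call takes 0.05 s, during which the arm holds its last target.

TASK

The strip tiles on the board still stand proud of its wooden end strips. Take the sprung roller from its rest and, starting at either end of the board, roll it along to the other end with steady pressure, its spring part compressed but never jammed solid, until every tile is down flush with the end strips. Then hang the roller back in its rest as it was; do not touch the board or tiles with the gripper, and leave the bowl, cup and block alone.

Things in the scene. Friction and masses are not known exactly. Their poses are not given: they have to be found in the camera images.
- board: Plywood board fixed to the bench, 130 mm (x) by 268 mm (y), carrying a row of six terracotta strip tiles along its y axis. Origin under its centre at bench height, z up. At each end (|y| from 91.5 to 134 mm) is a bare wooden end strip whose top is 22 mm above the bench: the level the tiles must be pressed down to. No raised sides.
- sheet_mid (a point): Middle of the tile sheet, 22 mm above the bench; axes as the board's. Tiles 1 to 6 lie from -y to +y at y = -75, -45, -15, 15, 45, 75 mm; each is 108 mm (x) by 28.5 mm (y), 10 mm thick.
- roller_grip (a point): Centre, half-way up, of the wooden grip bar of the sprung hand roller: 110 mm (x) by 26 mm (y) by 38 mm high. x lies along grip and wheel, z up, it rolls along y; same either way round. With the spring out the wheel's lowest line is 111 mm below this point and the steel cross-bar's top 43 mm below. About 0.58 kg in all.
- wheel_mid (a point): Centre of the roller's black rubber wheel, 50 mm in diameter, 120 mm long, in a steel frame (144 mm over all at the axle) under a flat cross-bar 186 (x) by 40 (y) by 10 mm, whose underside is 33 mm above this point.
- roller_frame (a joint): Spring compression of the roller, m: frame and wheel move up towards the grip, 0 = spring out, 0.014 = hard stop. The wheel presses with about 7 N at first and 0.5 N more per mm. About 0.008 is right for rolling. Springs out again when lifted.
- roller_wheel (a joint): Turn of the roller's wheel about its axle in its frame, rad, 0 at the start, free running; 1 rad is 25 mm of rolling.
- rest: Wooden rest for the roller, fixed to the bench; origin under its centre, z up. Base 200 (x) by 80 mm (y); two posts 18 by 68 mm at x = -85 and +85 mm, flat tops 66 mm above the bench, which carry the ends of the roller's cross-bar. Lips 12 mm higher at front and back of each top (|y| 25 to 34 mm) leave the bar 5 mm each way; the frame has 6 mm each way between the posts.
- rest_grip (a point): Where the centre of the roller's grip is when the roller hangs properly in its rest: 119 mm above the bench over the rest's centre; axes as the rest's. The roller's x lies along the rest's x, either way round; its wheel hangs free.
- bowl_mid (a point): Bystander: terracotta bowl, 110 mm across, 65 mm high; centre, half-way up.
- mug_mid (a point): Bystander: white ceramic cup, 76 mm across, 85 mm high; centre, half-way up.
- block_mid (a point): Bystander: plain plywood block 110 by 60 by 45 mm; centre, half-way up.
- tile1 (a joint): How far tile 1 has been pressed down, m: 0 = standing 5 mm proud of the end strips, 0.005 = fully home, flush. Starts at 0 to 0.0015. It gives at about 9 N on it and stays where it is left.
- tile2 (a joint): How far tile 2 has been pressed down, m: 0 = standing 5 mm proud of the end strips, 0.005 = fully home, flush. Starts at 0 to 0.0015. It gives at about 9 N on it and stays where it is left.
- tile3 (a joint): How far tile 3 has been pressed down, m: 0 = standing 5 mm proud of the end strips, 0.005 = fully home, flush. Starts at 0 to 0.0015. It gives at about 9 N on it and stays where it is left.
- tile4 (a joint): How far tile 4 has been pressed down, m: 0 = standing 5 mm proud of the end strips, 0.005 = fully home, flush. Starts at 0 to 0.0015. It gives at about 9 N on it and stays where it is left.
- tile5 (a joint): How far tile 5 has been pressed down, m: 0 = standing 5 mm proud of the end strips, 0.005 = fully home, flush. Starts at 0 to 0.0015. It gives at about 9 N on it and stays where it is left.
- tile6 (a joint): How far tile 6 has been pressed down, m: 0 = standing 5 mm proud of the end strips, 0.005 = fully home, flush. Starts at 0 to 0.0015. It gives at about 9 N on it and stays where it is left.
There are look-alikes about, which are no part of the job. What is meant by the part that bears roller_grip is not pink, and is the larger of those in its own colour. Of the things that look like the rest, the smaller one is meant.

How it is judged:
On the way, in this order (a step that is already met when the one before it is completed fails the run):
1. the roller is lifted out of its rest (z of roller_grip in the frame of rest_grip above 0.025 m), for 0.1 s.
2. the roller presses on one end of the board (its end strip or end tile) (contact force between anything else and board above 5 N and (y of roller_grip in the frame of board above 0.065 m or y of roller_grip in the frame of board below -0.065 m)), for 0.05 s.
3. the wheel has rolled along (turned more than 3 rad, 75 mm of rolling, either way) ((value of joint roller_wheel above 3 rad or value of joint roller_wheel below -3 rad)).
4. all six tiles are down within 1 mm of flush (value of joint each of tile1, tile2, tile3, tile4, tile5, tile6 above 0.004 m), for 0.1 s.
At the end, for the whole second after the job is handed in: All six tiles are within 1 mm of flush with the end strips, and the roller hangs in its rest between the lips: grip within 13 mm sideways and 5 mm in height of its proper place, upright within 0.1 rad, along the rest within 0.2 rad (all of step 4 and z of roller_grip in the frame of rest_grip between -0.005 and 0.005 m and horizontal distance between roller_grip and rest_grip below 0.013 m and angle between roller_grip's own z axis and vertical below 0.1 rad and angle between the x axis of roller_grip and the x axis of rest_grip, either way round below 0.2 rad); the robot touches nothing.
It fails at once if the gripper or arm touches the board or tiles (contact force between any of the fingers, the arm and board above 1 N).
It fails at once if the board is pressed with more than 30 N (spring jammed solid) (contact force between anything else and board above 30 N).
It fails at once if the bowl, cup or block is moved by more than 25 mm (distance of any of bowl_mid, mug_mid, block_mid from where it was at the start of the episode above 0.025 m).
It also fails if it takes over 61 s, if anything falls off the work surface, if the arm or the gripper's body presses on something with over 40 N, if the wrist force passes 120 N, or if a joint passes its speed limit or range.

## Working session

There is one attempt and no reset: what is moved stays moved. The work goes in short steps, Python scripts to look and compute and a tool call to move; the robot and the scene stay as the last step left them, time stands still between calls to the robot, and variables do not carry over. Pictures are saved under pics/ and viewed, and the job is handed in when it is done.

Besides the shell and the picture viewer there is one more tool, called after "Request:" as name(argument=value, ...), one argument or row to a line, values as JSON. arm_command: Moves the arm, as the interface text tells. Its arguments: {"type":"object","properties":{"motion":{"type":"array","items":{"type":"object","properties":{"x":{"type":"number"},"y":{"type":"number"},"z":{"type":"number"},"roll":{"type":"number"},"fingers":{"type":"number"}}}}},"required":["motion"]}

```bash
mkdir -p pics; python3 - <<'E'
from workcell import get_obs, camera
import cv2,pickle
o=get_obs(); print({k:(v if not hasattr(v,'round') else v.round(4) if not isinstance(v,float) else v) for k,v in o.items()})
for n in ("scene","side","wrist"):
    c=camera(n); cv2.imwrite(f"pics/{n}0.png",c["frame"][:,:,::-1]); pickle.dump(c,open(f"{n}0.pkl","wb")); print(n,c["intrinsics"],c["rvec"],c["tvec"])
E
```

```text
{'clock': 0.0, 'joint_pos': array([-1.103 ,  0.2414,  0.0037,  1.3352,  0.    ,  1.5708]), 'joint_vel': array([-0.0004,  0.001 ,  0.0001,  0.001 ,  0.0021, -0.0019]), 'tau': array([ 1.00000e-04, -3.72324e+01,  2.52405e+01,  1.71000e-02,
        1.00000e-04,  0.00000e+00]), 'eef_pos': array([ 0.2252, -0.4457,  0.2304]), 'tool_rot': array([-0.6877, -0.1646,  0.688 , -0.1632]), 'ft_force': array([ 0.3715, -0.9579, -0.1177]), 'ft_torque': array([-0.0229, -0.0487, -0.0297]), 'grip_width': 0.08526258716683073}
scene [[405.84401908   0.         324.20180836]
 [  0.         405.84401908 205.34265158]
 [  0.           0.           1.        ]] [ 2.20745671  0.87849202 -0.37211735] [-0.37997904 -0.14367546  1.59014777]
side [[474.61982496   0.         324.80425777]
 [  0.         474.61982496 195.66670388]
 [  0.           0.           1.        ]] [ 0.89547887 -2.37626469  1.24448825] [0.39475273 0.27418835 1.0136566 ]
wrist [[318.09643202   0.         319.48806025]
 [  0.         318.09643202 195.92019489]
 [  0.           0.           1.        ]] [-2.47818353  1.52458289  0.20490112] [-0.500251   -0.03376736  0.37764657]
```

View pics/scene0.png

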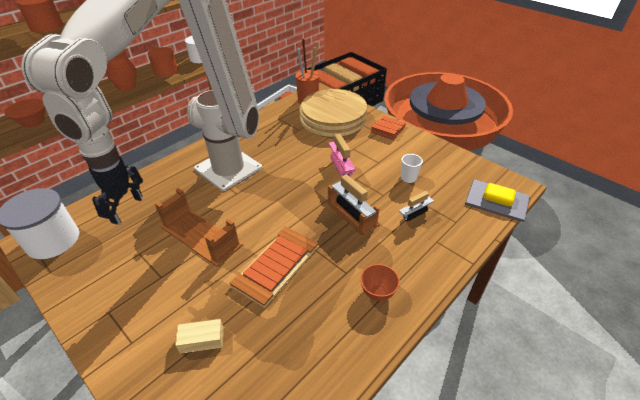

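View pics/side0.png

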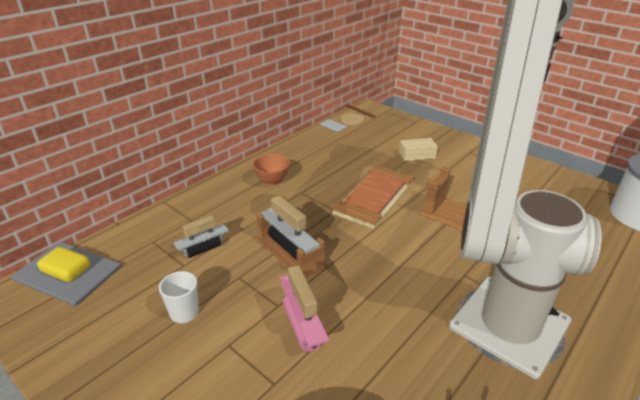

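View pics/wrist0.png

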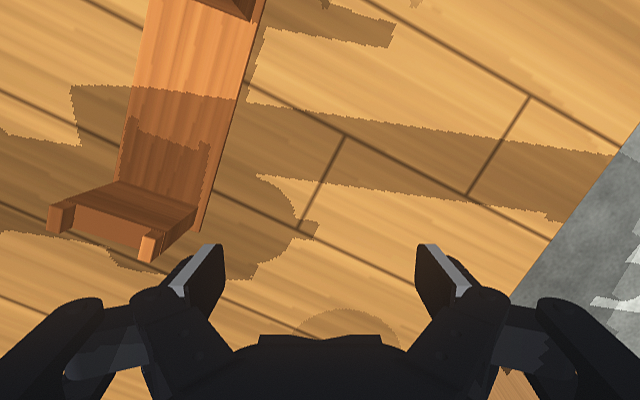

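The scene view shows three things that look like the roller. The steel and wood one hangs in a rest at about (352,203), a pink one is at (342,157), and a small steel one is at (416,206). The empty, larger rest is at (198,232), the board at (275,265), the bowl at (380,283), the cup at (411,168) and the block at (200,335). I'll enlarge the target areas next.

```bash
python3 - <<'E'
import cv2
a=cv2.imread("pics/scene0.png"); b=cv2.imread("pics/side0.png")
cv2.imwrite("pics/z1.png",cv2.resize(a[160:240,310:410],None,fx=8,fy=7.5,interpolation=cv2.INTER_CUBIC)[:600,:800])
cv2.imwrite("pics/z2.png",cv2.resize(b[185:285,245:345],None,fx=6,fy=6,interpolation=cv2.INTER_CUBIC))
cv2.imwrite("pics/z3.png",cv2.resize(a[220:310,220:330],None,fx=6.6,fy=6.6,interpolation=cv2.INTER_CUBIC))
cv2.imwrite("pics/z4.png",cv2.resize(b[155:245,320:430],None,fx=6.6,fy=6.6,interpolation=cv2.INTER_CUBIC))
E
```

```text
(no output)
```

View pics/z1.png

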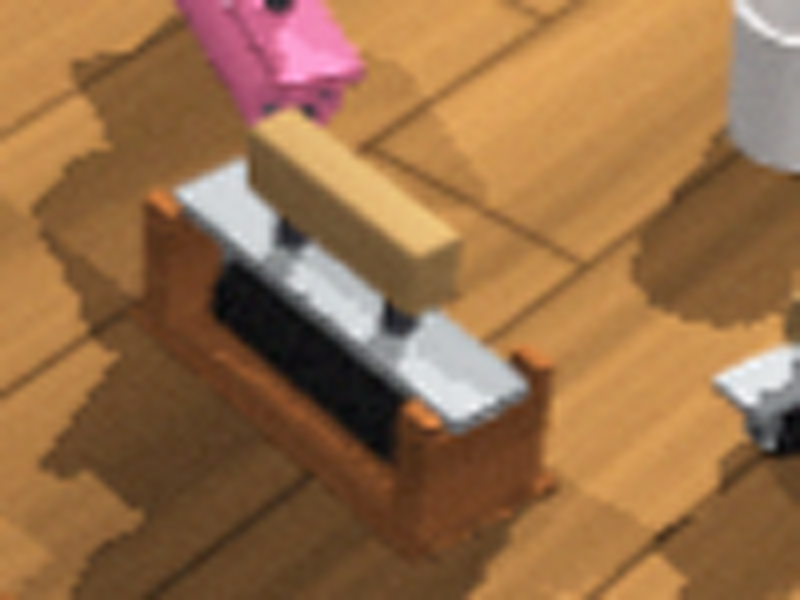

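View pics/z2.png

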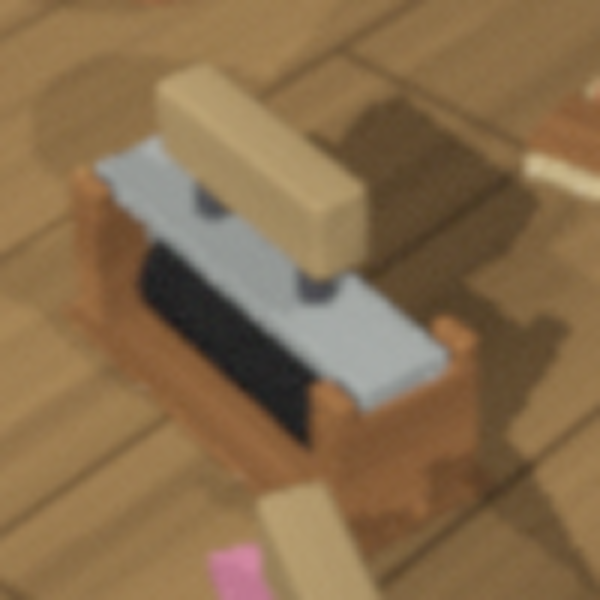

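View pics/z3.png

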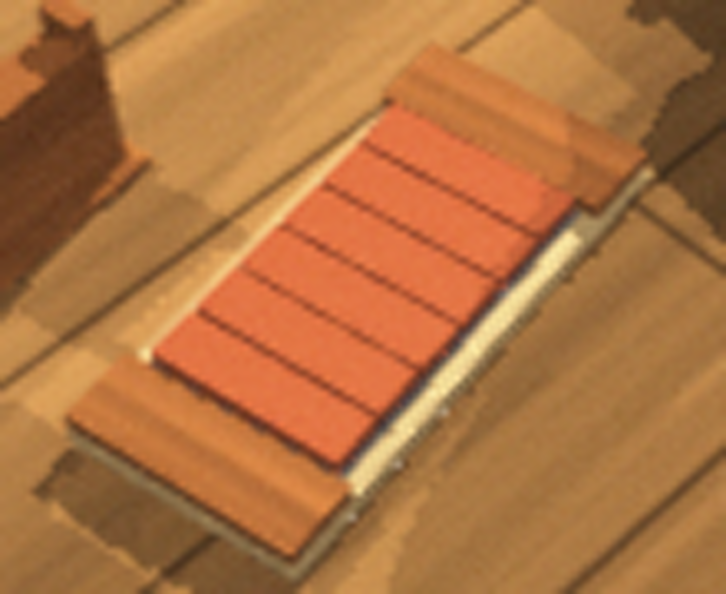

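View pics/z4.png

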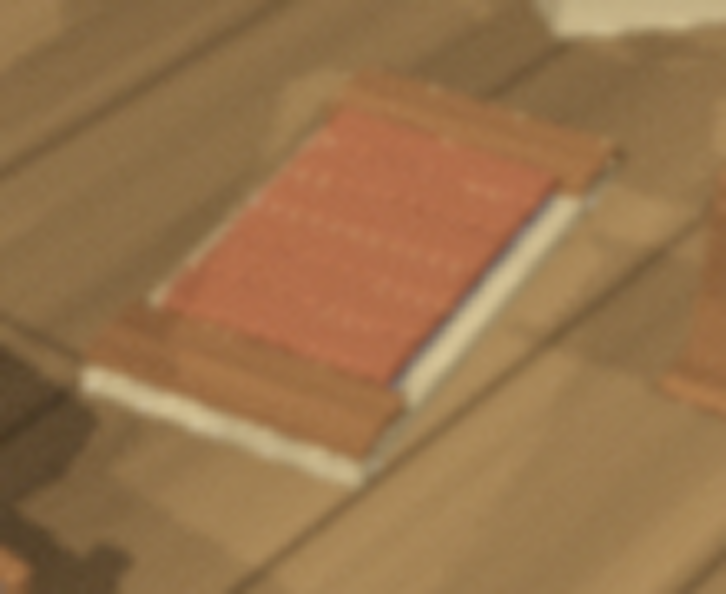

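```bash
cat > h.py <<'E'
import numpy as np,cv2,pickle
from scipy.spatial.transform import Rotation as R
def ray(c,uv):
    K=c["intrinsics"];Rm=cv2.Rodrigues(np.array(c["rvec"]))[0];t=np.array(c["tvec"]).ravel()
    d=np.c_[(np.atleast_2d(uv)-[K[0,2],K[1,2]])/[K[0,0],K[1,1]],np.ones(len(np.atleast_2d(uv)))]
    return -Rm.T@t, d@Rm
def onz(c,uv,z):
    o,d=ray(c,uv); return o+d*((z-o[2])/d[:,2])[:,None]
def proj(c,P): return cv2.projectPoints(np.atleast_2d(P).astype(float),np.array(c["rvec"]),np.array(c["tvec"]),np.array(c["intrinsics"]),None)[0][:,0]
def rect(P):
    P=np.asarray(P)[:,:2]; m=P.mean(0); e=[np.linalg.norm(P[i]-P[(i+1)%4]) for i in range(4)]
    (c,s,a)=cv2.minAreaRect((P*1000).astype(np.float32))
    i=int(np.argmax([e[0]+e[2],e[1]+e[3]])); v=(P[i+1]-P[i])-(P[(i+3)%4]-P[(i+2)%4])
    return m.round(4),np.round(e,4),"long axis deg",np.degrees(np.arctan2(v[1],v[0])).round(2)
E
python3 - <<'E'
from h import *
S=pickle.load(open("scene0.pkl","rb"));D=pickle.load(open("side0.pkl","rb"))
def u(p,o,sx,sy): return (np.array(p)+.5)/[sx,sy]-.5+np.array(o)
z1=lambda p:u(p,(310,160),8,7.5)
z2=lambda p:u(p,(245,185),6,6)
z3=lambda p:u(p,(220,220),6.6,6.6)
z4=lambda p:u(p,(320,155),6.6,6.6)
print("grip S",rect(onz(S,z1([(252,140),(298,110),(462,240),(410,272)]),.138)))
print("grip D",rect(onz(D,z2([(158,92),(205,63),(368,190),(315,220)]),.138)))
print("bar S",rect(onz(S,z1([(175,192),(245,158),(528,382),(455,425)]),.076)))
print("bar D",rect(onz(D,z2([(97,165),(152,137),(445,360),(362,405)]),.076)))
print("board S",rect(onz(S,z3([(435,43),(650,158),(297,557),(68,418)]),.022)))
print("board D",rect(onz(D,z4([(355,68),(622,155),(365,462),(90,362)]),.022)))
print("base S",onz(S,z1([(415,555),(135,305),(553,485)]),0))
print(onz(S,[(380,290),(411,178),(200,345)],0))
print("wrist cam",ray(pickle.load(open("wrist0.pkl","rb")),(320,200)))
E
```

```text
grip S (array([0.519, 0.144]), array([0.0284, 0.1055, 0.0296, 0.1038]), 'long axis deg', np.float64(-11.17))
grip D (array([0.5111, 0.1483]), array([0.0268, 0.1082, 0.027 , 0.1055]), 'long axis deg', np.float64(170.27))
bar S (array([0.5151, 0.1481]), array([0.0391, 0.1847, 0.0407, 0.1859]), 'long axis deg', np.float64(-10.05))
bar D (array([0.5143, 0.1492]), array([0.0294, 0.1912, 0.0409, 0.1896]), 'long axis deg', np.float64(170.73))
board S (array([ 0.496 , -0.1848]), array([0.132 , 0.2639, 0.1292, 0.268 ]), 'long axis deg', np.float64(-79.98))
board D (array([ 0.4893, -0.1823]), array([0.1384, 0.2672, 0.127 , 0.2715]), 'long axis deg', np.float64(101.01))
base S [[0.59962898 0.09907163 0.        ]
 [0.40546788 0.13617715 0.        ]
 [0.61509959 0.1718119  0.        ]]
[[ 0.78035617 -0.03378417  0.        ]
 [ 0.55589371  0.44711429  0.        ]
 [ 0.54148407 -0.49409536  0.        ]]
wrist cam (array([ 0.28489863, -0.41711985,  0.37262855]), array([[-0.24469909, -0.12389055, -0.96173831]]))
```

```bash
python3 - <<'E'
from h import *
from workcell import get_obs
S=pickle.load(open("scene0.pkl","rb"));D=pickle.load(open("side0.pkl","rb"));W=pickle.load(open("wrist0.pkl","rb"))
for n,c in (("S",S),("D",D)):
    h=cv2.cvtColor(c["frame"],cv2.COLOR_RGB2HSV); m=cv2.inRange(h,(150,80,80),(175,255,255))
    k,_,st,ce=cv2.connectedComponentsWithStats(m); i=1+np.argmax(st[1:,4]); print(n,st[i],ce[i],onz(c,ce[i],.06))
print("big rest base S",onz(S,[(160,223),(215,262),(240,245)],0))
o=get_obs(); M=R.from_quat(o["tool_rot"]).as_matrix(); print(M.round(3))
cp,_=ray(W,(320,200)); print("cam in tool",M.T@(cp-o["eef_pos"]))
Rc=cv2.Rodrigues(np.array(W["rvec"]))[0]; print("cam axes in tool cols",(M.T@Rc.T).round(3))
E
```

```text
S [329 142  26  34 386] [340.79792746 161.26943005] [[0.34237326 0.28197434 0.06      ]]
D [ 281  276   47   75 1297] [302.60986893 321.14032382] [[0.30085845 0.32371183 0.06      ]]
big rest base S [[ 0.07018196 -0.33469249  0.        ]
 [ 0.34403464 -0.30473807  0.        ]
 [ 0.34588281 -0.20837563  0.        ]]
[[-0.001  0.451 -0.893]
 [ 0.001 -0.893 -0.451]
 [-1.    -0.002  0.   ]]
cam in tool [-0.14203425  0.00103042 -0.06620897]
cam axes in tool cols [[-0.    -0.262  0.965]
 [ 1.    -0.     0.   ]
 [ 0.     0.965  0.262]]
```

```bash
cat >> h.py <<'E'
def go(dx,dy,dz,dyaw,n,h0=None):
    """print rows for a world shift in n rows while yaw turns; tool down"""
    from workcell import get_obs
    o=get_obs(); M=R.from_quat(o["tool_rot"]).as_matrix(); h=np.arctan2(M[1,1],M[0,1])
    for k in range(n):
        a=h+dyaw*k/n
        y=(dx*np.cos(a)+dy*np.sin(a))/n; z=(dx*np.sin(a)-dy*np.cos(a))/n
        print(f'{{"x":{-dz/n:.4f},"y":{y:.4f},"z":{z:.4f},"roll":{-dyaw/n:.4f}}}',end=",")
    print()
def st():
    from workcell import get_obs
    o=get_obs(); M=R.from_quat(o["tool_rot"]).as_matrix()
    print("t",round(float(o["clock"]),2),"tcp",o["eef_pos"].round(4),"yhead",np.degrees(np.arctan2(M[1,1],M[0,1])).round(2),"toolx",M[:,0].round(4),"F",o["ft_force"].round(2),"T",o["ft_torque"].round(3),"w",round(float(o["grip_width"]),4),"q",np.round(o["joint_pos"],2))
E
python3 -c "
from h import *
go(.29,.594,.05,np.radians(143),20)"
```

```text
{"x":-0.0025,"y":-0.0200,"z":-0.0263,"roll":-0.1248},{"x":-0.0025,"y":-0.0165,"z":-0.0286,"roll":-0.1248},{"x":-0.0025,"y":-0.0128,"z":-0.0305,"roll":-0.1248},{"x":-0.0025,"y":-0.0090,"z":-0.0318,"roll":-0.1248},{"x":-0.0025,"y":-0.0049,"z":-0.0327,"roll":-0.1248},{"x":-0.0025,"y":-0.0008,"z":-0.0330,"roll":-0.1248},{"x":-0.0025,"y":0.0033,"z":-0.0329,"roll":-0.1248},{"x":-0.0025,"y":0.0074,"z":-0.0322,"roll":-0.1248},{"x":-0.0025,"y":0.0113,"z":-0.0311,"roll":-0.1248},{"x":-0.0025,"y":0.0151,"z":-0.0294,"roll":-0.1248},{"x":-0.0025,"y":0.0186,"z":-0.0273,"roll":-0.1248},{"x":-0.0025,"y":0.0219,"z":-0.0248,"roll":-0.1248},{"x":-0.0025,"y":0.0248,"z":-0.0218,"roll":-0.1248},{"x":-0.0025,"y":0.0273,"z":-0.0186,"roll":-0.1248},{"x":-0.0025,"y":0.0294,"z":-0.0150,"roll":-0.1248},{"x":-0.0025,"y":0.0311,"z":-0.0113,"roll":-0.1248},{"x":-0.0025,"y":0.0322,"z":-0.0073,"roll":-0.1248},{"x":-0.0025,"y":0.0329,"z":-0.0032,"roll":-0.1248},{"x":-0.0025,"y":0.0330,"z":0.0009,"roll":-0.1248},{"x":-0.0025,"y":0.0327,"z":0.0050,"roll":-0.1248},
```

Request:
arm_command(
  motion=[
    {"x":-0.003,"y":-0.02,"z":-0.026,"roll":-0.125},
    {"x":-0.003,"y":-0.0165,"z":-0.0285,"roll":-0.125},
    {"x":-0.003,"y":-0.013,"z":-0.0305,"roll":-0.125},
    {"x":-0.003,"y":-0.009,"z":-0.032,"roll":-0.125},
    {"x":-0.003,"y":-0.005,"z":-0.0325,"roll":-0.125},
    {"x":-0.003,"y":-0.001,"z":-0.033,"roll":-0.125},
    {"x":-0.003,"y":0.0035,"z":-0.033,"roll":-0.125},
    {"x":-0.003,"y":0.0075,"z":-0.032,"roll":-0.125},
  ],
)

```text
schema error: expected keys x, y, z, roll, fingers
```

```bash
python3 -c "
from h import *
st()"
```

```text
t 0.15 tcp [ 0.2252 -0.4458  0.2306] yhead -63.2 toolx [-8.0e-04  1.5e-03 -1.0e+00] F [ 0.    1.28 -0.15] T [ 0.033  0.048 -0.009] w 0.0854 q [-1.1   0.24  0.    1.34 -0.    1.57]
```

All keys are needed in every row.

Request:
arm_command(
  motion=[
    {"x":-0.003,"y":-0.02,"z":-0.026,"roll":-0.125,"fingers":1},
    {"x":-0.003,"y":-0.0165,"z":-0.0285,"roll":-0.125,"fingers":1},
    {"x":-0.003,"y":-0.013,"z":-0.0305,"roll":-0.125,"fingers":1},
    {"x":-0.003,"y":-0.009,"z":-0.032,"roll":-0.125,"fingers":1},
    {"x":-0.003,"y":-0.005,"z":-0.0325,"roll":-0.125,"fingers":1},
    {"x":-0.003,"y":-0.001,"z":-0.033,"roll":-0.125,"fingers":1},
    {"x":-0.003,"y":0.0035,"z":-0.033,"roll":-0.125,"fingers":1},
    {"x":-0.003,"y":0.0075,"z":-0.032,"roll":-0.125,"fingers":1},
  ],
)

```text
clock: 0.82
eef_pos: [0.3392, -0.2026, 0.2514]
tool_rot: [-0.524, -0.477, 0.525, -0.472]
ft_force: [1.0, 0.2, -0.3]
grip_width: 0.0853
```

```bash
python3 -c "
from h import *
st()
from workcell import get_obs
p=get_obs()['eef_pos']
go(.515-p[0],.148-p[1],.28-p[2],np.radians(90),13)"
```

```text
t 0.82 tcp [ 0.3392 -0.2026  0.2514] yhead -5.74 toolx [-0.0053  0.0049 -1.    ] F [ 0.99  0.16 -0.27] T [-0.045 -0.035  0.008] w 0.0853 q [-0.54  0.03 -0.19  1.36  0.    1.13]
{"x":-0.0022,"y":0.0108,"z":-0.0282,"roll":-0.1208},{"x":-0.0022,"y":0.0141,"z":-0.0267,"roll":-0.1208},{"x":-0.0022,"y":0.0172,"z":-0.0248,"roll":-0.1208},{"x":-0.0022,"y":0.0201,"z":-0.0225,"roll":-0.1208},{"x":-0.0022,"y":0.0226,"z":-0.0200,"roll":-0.1208},{"x":-0.0022,"y":0.0249,"z":-0.0171,"roll":-0.1208},{"x":-0.0022,"y":0.0267,"z":-0.0140,"roll":-0.1208},{"x":-0.0022,"y":0.0282,"z":-0.0106,"roll":-0.1208},{"x":-0.0022,"y":0.0293,"z":-0.0072,"roll":-0.1208},{"x":-0.0022,"y":0.0300,"z":-0.0036,"roll":-0.1208},{"x":-0.0022,"y":0.0302,"z":0.0001,"roll":-0.1208},{"x":-0.0022,"y":0.0299,"z":0.0037,"roll":-0.1208},{"x":-0.0022,"y":0.0293,"z":0.0073,"roll":-0.1208},
```

Request:
arm_command(
  motion=[
    {"x":-0.002,"y":0.011,"z":-0.028,"roll":-0.115,"fingers":1},
    {"x":-0.002,"y":0.014,"z":-0.0265,"roll":-0.115,"fingers":1},
    {"x":-0.002,"y":0.017,"z":-0.025,"roll":-0.115,"fingers":1},
    {"x":-0.002,"y":0.02,"z":-0.0225,"roll":-0.115,"fingers":1},
    {"x":-0.002,"y":0.0225,"z":-0.02,"roll":-0.115,"fingers":1},
    {"x":-0.002,"y":0.025,"z":-0.017,"roll":-0.115,"fingers":1},
    {"x":-0.002,"y":0.0265,"z":-0.014,"roll":-0.115,"fingers":1},
    {"x":-0.002,"y":0.028,"z":-0.011,"roll":-0.115,"fingers":1},
    {"x":-0.002,"y":0.029,"z":-0.008,"roll":-0.115,"fingers":1},
    {"x":-0.002,"y":0.03,"z":-0.004,"roll":-0.115,"fingers":1},
    {"x":-0.002,"y":0.03,"z":-0.001,"roll":-0.115,"fingers":1},
    {"x":-0.002,"y":0.03,"z":0.003,"roll":-0.115,"fingers":1},
    {"x":-0.002,"y":0.029,"z":0.006,"roll":-0.115,"fingers":1},
    {"x":0,"y":0,"z":0,"roll":0,"fingers":1},
  ],
)

```text
clock: 1.98
eef_pos: [0.5137, 0.1744, 0.2759]
tool_rot: [0.032, 0.71, -0.029, 0.703]
ft_force: [-0.5, 0.4, -0.2]
grip_width: 0.0857
```

```bash
python3 -c "
from h import *
st()
from workcell import camera
c=camera('wrist');pickle.dump(c,open('wrist1.pkl','wb'));cv2.imwrite('pics/wrist1.png',c['frame'][:,:,::-1])"
```

```text
t 1.98 tcp [0.5137 0.1744 0.2759] yhead 85.01 toolx [-0.0088  0.0052 -0.9999] F [-0.51  0.38 -0.2 ] T [-0.032 -0.038 -0.011] w 0.0857 q [0.32 0.32 0.23 1.48 0.01 0.41]
```

View pics/wrist1.png

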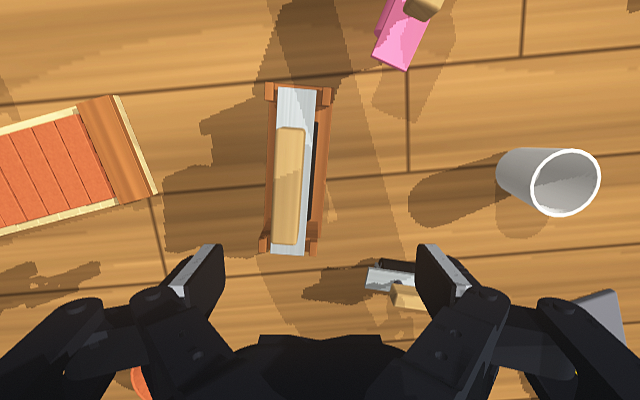

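The wrist view shows the roller hanging in its rest: the grip top spans about (275,127) to (303,244) and the bar about (277,87) to (305,255). The +y end of the board runs from about (115,97) to (157,192). The cup is at (550,182) and the pink roller is well clear at (400,45). I'll zoom in for exact corners.

```bash
python3 - <<'E'
import cv2
a=cv2.imread("pics/wrist1.png")
cv2.imwrite("pics/z5.png",cv2.resize(a[75:265,240:350],None,fx=3.1*1.6/1.6,fy=3.1,interpolation=cv2.INTER_CUBIC))
cv2.imwrite("pics/z6.png",cv2.resize(a[85:245,0:180],None,fx=3.6,fy=3.6,interpolation=cv2.INTER_CUBIC))
E
```

```text
(no output)
```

View pics/z5.png

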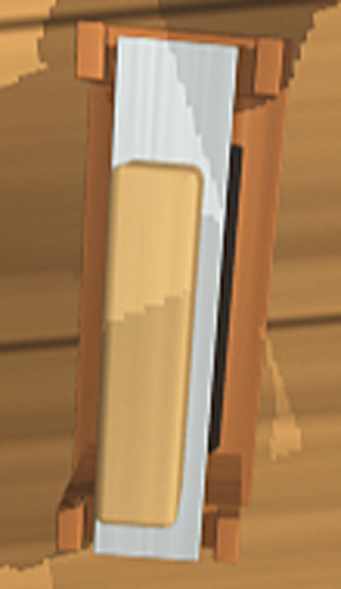

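View pics/z6.png

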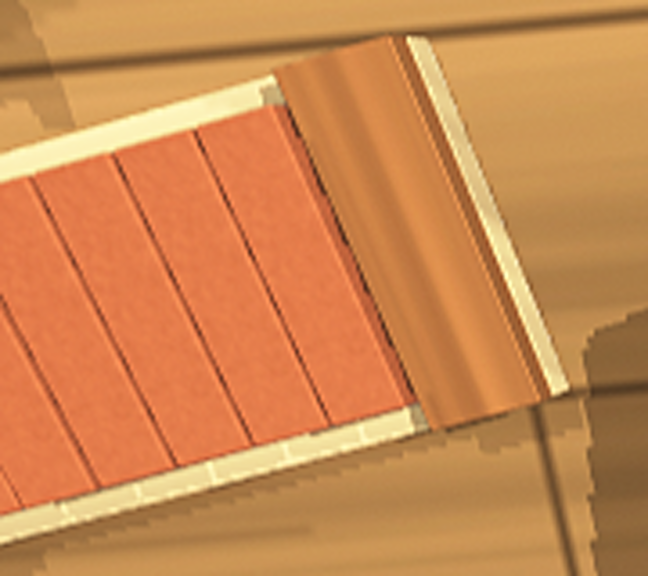

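```bash
python3 - <<'E'
from h import *
c=pickle.load(open("wrist1.pkl","rb"))
def u(p,o,s): return (np.array(p)+.5)/s-.5+np.array(o)
z5=lambda p:u(p,(240,75),3.1)
z6=lambda p:u(p,(0,85),3.6)
print("bar",rect(onz(c,z5([(120,37),(238,45),(200,560),(94,554)]),.076)))
print("grip",rect(onz(c,z5([(113,163),(204,165),(177,526),(97,524)]),.138)))
print("lips outer",rect(onz(c,z5([(77,20),(290,38),(240,560),(58,560)]),.078)))
s=onz(c,z6([(273,75),(393,36),(543,402),(430,430)]),.022); print("strip",rect(s)); print(s.round(4))
h=np.radians(100.5); ex=np.array([np.sin(h),-np.cos(h)]); ey=np.array([np.cos(h),np.sin(h)])
print("board centre est", s[:,:2].mean(0)-ey*(.0915+.134)/2)
E
```

```text
bar (array([0.5143, 0.1438]), array([0.039 , 0.1852, 0.0399, 0.1852]), 'long axis deg', np.float64(-9.73))
grip (array([0.5132, 0.1446]), array([0.0253, 0.1085, 0.0245, 0.1083]), 'long axis deg', np.float64(-9.77))
lips outer (array([0.5128, 0.1453]), array([0.0698, 0.1865, 0.0682, 0.1918]), 'long axis deg', np.float64(-9.87))
strip (array([ 0.4743, -0.0779]), array([0.0437, 0.129 , 0.0432, 0.1271]), 'long axis deg', np.float64(9.83))
[[ 0.4156 -0.1103  0.022 ]
 [ 0.4069 -0.0675  0.022 ]
 [ 0.534  -0.0457  0.022 ]
 [ 0.5407 -0.0884  0.022 ]]
board centre est [ 0.49484561 -0.18881157]
```

Request:
arm_command(
  motion=[
    {"x":0.018,"y":-0.005,"z":0.001,"roll":0.014,"fingers":1},
    {"x":0.018,"y":-0.005,"z":0.001,"roll":0.014,"fingers":1},
    {"x":0.018,"y":-0.005,"z":0.001,"roll":0.014,"fingers":1},
    {"x":0.018,"y":-0.005,"z":0.001,"roll":0.014,"fingers":1},
    {"x":0.018,"y":-0.005,"z":0.001,"roll":0.014,"fingers":1},
    {"x":0.015,"y":-0.005,"z":0.001,"roll":0.014,"fingers":1},
    {"x":0,"y":0,"z":0,"roll":0,"fingers":1},
  ],
)

```text
clock: 2.62
eef_pos: [0.5103, 0.1364, 0.1659]
tool_rot: [0.067, 0.708, -0.068, 0.699]
ft_force: [0.1, -0.1, 0.0]
grip_width: 0.0856
```

```bash
python3 -c "
from h import *
st()
from workcell import get_obs
p=get_obs()['eef_pos']
go(.5138-p[0],.1443-p[1],.103-p[2],0,4)"
```

```text
t 2.62 tcp [0.5103 0.1364 0.1659] yhead 79.11 toolx [-0.013   0.     -0.9999] F [ 0.08 -0.08  0.02] T [0.007 0.033 0.036] w 0.0856 q [ 0.26  0.34 -0.03  1.21  0.    0.45]
{"x":0.0157,"y":0.0021,"z":0.0005,"roll":0.0000},{"x":0.0157,"y":0.0021,"z":0.0005,"roll":0.0000},{"x":0.0157,"y":0.0021,"z":0.0005,"roll":0.0000},{"x":0.0157,"y":0.0021,"z":0.0005,"roll":0.0000},
```

Request:
arm_command(
  motion=[
    {"x":0.003,"y":0.007,"z":0.002,"roll":-0.018,"fingers":1},
    {"x":0.013,"y":0.001,"z":0.001,"roll":0,"fingers":1},
    {"x":0.013,"y":0,"z":0,"roll":0,"fingers":1},
    {"x":0.013,"y":0,"z":0,"roll":0,"fingers":1},
    {"x":0.012,"y":0,"z":0,"roll":0,"fingers":1},
    {"x":0,"y":0,"z":0,"roll":0,"fingers":1},
  ],
)

```text
clock: 3.12
eef_pos: [0.5171, 0.1441, 0.1153]
tool_rot: [0.062, 0.707, -0.06, 0.702]
ft_force: [-0.5, -0.1, -0.5]
grip_width: 0.0855
```

```bash
python3 -c "
from h import *
st()
from workcell import get_obs
p=get_obs()['eef_pos']
go(.5138-p[0],.1443-p[1],.103-p[2],0,1)"
```

```text
t 3.12 tcp [0.5171 0.1441 0.1153] yhead 80.1 toolx [-0.0058  0.0027 -1.    ] F [-0.55 -0.09 -0.5 ] T [-0.03   0.014 -0.05 ] w 0.0855 q [ 0.27  0.39 -0.09  1.09  0.    0.44]
{"x":0.0123,"y":-0.0003,"z":-0.0033,"roll":0.0000},
```

Request:
arm_command(
  motion=[
    {"x":0.008,"y":0,"z":-0.003,"roll":0,"fingers":1},
    {"x":0.004,"y":0,"z":0,"roll":0,"fingers":1},
    {"x":0,"y":0,"z":0,"roll":0,"fingers":0.2},
    {"x":0,"y":0,"z":0,"roll":0,"fingers":0.2},
    {"x":0,"y":0,"z":0,"roll":0,"fingers":0},
    {"x":0,"y":0,"z":0,"roll":0,"fingers":0},
    {"x":0,"y":0,"z":0,"roll":0,"fingers":0},
    {"x":0,"y":0,"z":0,"roll":0,"fingers":0},
  ],
)

```text
clock: 3.78
eef_pos: [0.5168, 0.1458, 0.1077]
tool_rot: [0.062, 0.704, -0.059, 0.705]
ft_force: [-1.8, 0.2, 1.3]
grip_width: 0.0255
```

```bash
python3 -c "
from h import *
st()
from workcell import camera
c=camera('wrist');pickle.dump(c,open('wrist2.pkl','wb'));cv2.imwrite('pics/wrist2.png',c['frame'][:,:,::-1])"
```

```text
t 3.78 tcp [0.5168 0.1458 0.1077] yhead 80.16 toolx [ 0.0016  0.0038 -1.    ] F [-1.84  0.18  1.32] T [ 0.117  0.241 -0.053] w 0.0255 q [ 0.27  0.4  -0.11  1.06  0.    0.44]
```

View pics/wrist2.png

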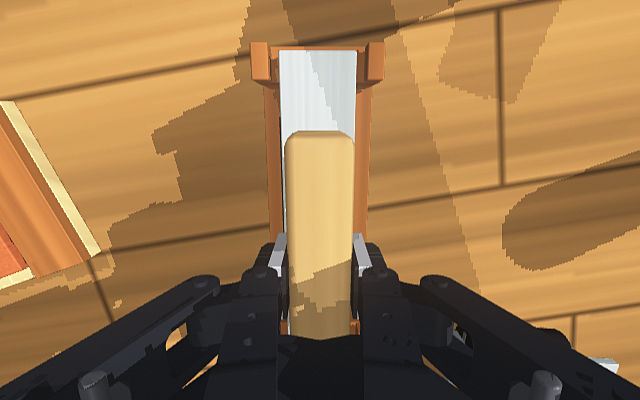

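The grip is held (width 25.5 mm) and the roller is still seated. The TCP in the hanging pose is (0.5168, 0.1458, 0.1077) with a heading of 80.2°. Now I'll lift.

Request:
arm_command(
  motion=[
    {"x":-0.015,"y":0,"z":0,"roll":0,"fingers":0},
    {"x":-0.02,"y":0,"z":0,"roll":0,"fingers":0},
    {"x":-0.025,"y":0,"z":0,"roll":0,"fingers":0},
    {"x":-0.025,"y":0,"z":0,"roll":0,"fingers":0},
    {"x":-0.025,"y":0,"z":0,"roll":0,"fingers":0},
    {"x":-0.01,"y":0,"z":0,"roll":0,"fingers":0},
    {"x":0,"y":0,"z":0,"roll":0,"fingers":0},
  ],
)

```text
clock: 4.42
eef_pos: [0.5098, 0.1438, 0.2218]
tool_rot: [0.06, 0.712, -0.062, 0.697]
ft_force: [0.8, -0.1, -5.9]
grip_width: 0.0253
```

```bash
python3 -c "
from h import *
st()
from workcell import camera
c=camera('wrist');pickle.dump(c,open('wrist3.pkl','wb'));cv2.imwrite('pics/wrist3.png',c['frame'][:,:,::-1])
c=camera('scene');cv2.imwrite('pics/scene3.png',c['frame'][:,:,::-1])"
```

```text
t 4.42 tcp [0.5098 0.1438 0.2218] yhead 80.16 toolx [-0.0224 -0.0014 -0.9997] F [ 0.76 -0.07 -5.85] T [ 0.056 -0.198 -0.044] w 0.0253 q [0.27 0.32 0.09 1.36 0.   0.44]
```

View pics/wrist3.png

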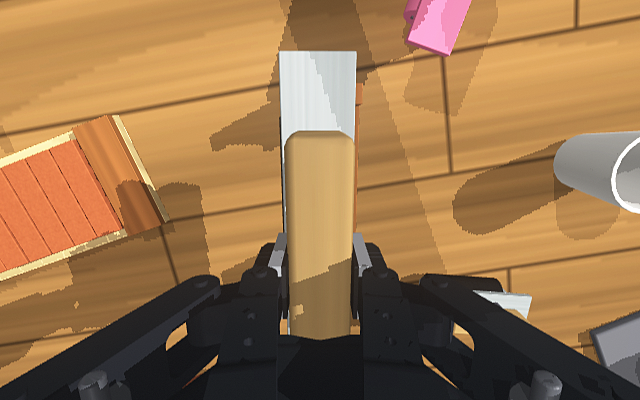

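View pics/scene3.png

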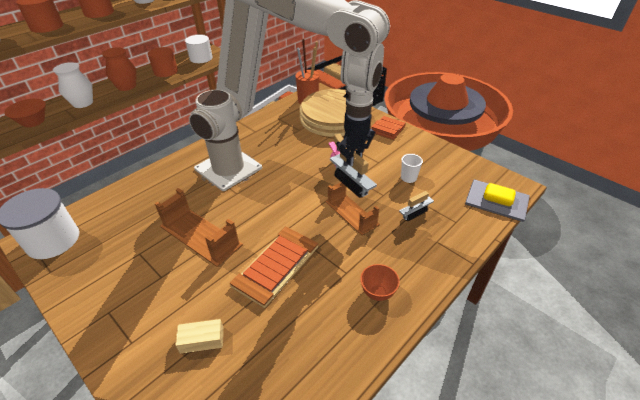

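The roller is out of the rest and held (weight 5.9 N). The empty rest is now visible below it at scene (352,210), and the board is untouched. Next I'll move over the +y end of the board.

```bash
python3 -c "
from h import *
from workcell import get_obs
p=get_obs()['eef_pos']
go(.479-p[0],-.085-p[1],.18-p[2],np.radians(19.7),10)"
```

```text
{"x":0.0040,"y":-0.0230,"z":0.0010,"roll":-0.0344},{"x":0.0040,"y":-0.0230,"z":0.0002,"roll":-0.0344},{"x":0.0040,"y":-0.0230,"z":-0.0006,"roll":-0.0344},{"x":0.0040,"y":-0.0230,"z":-0.0014,"roll":-0.0344},{"x":0.0040,"y":-0.0229,"z":-0.0022,"roll":-0.0344},{"x":0.0040,"y":-0.0228,"z":-0.0030,"roll":-0.0344},{"x":0.0040,"y":-0.0227,"z":-0.0038,"roll":-0.0344},{"x":0.0040,"y":-0.0226,"z":-0.0046,"roll":-0.0344},{"x":0.0040,"y":-0.0224,"z":-0.0053,"roll":-0.0344},{"x":0.0040,"y":-0.0222,"z":-0.0061,"roll":-0.0344},
```

Request:
arm_command(
  motion=[
    {"x":0,"y":-0.015,"z":0.001,"roll":-0.034,"fingers":0},
    {"x":0.001,"y":-0.025,"z":0,"roll":-0.034,"fingers":0},
    {"x":0.002,"y":-0.025,"z":-0.001,"roll":-0.034,"fingers":0},
    {"x":0.003,"y":-0.025,"z":-0.001,"roll":-0.034,"fingers":0},
    {"x":0.003,"y":-0.025,"z":-0.002,"roll":-0.034,"fingers":0},
    {"x":0.004,"y":-0.025,"z":-0.003,"roll":-0.034,"fingers":0},
    {"x":0.004,"y":-0.025,"z":-0.004,"roll":-0.034,"fingers":0},
    {"x":0.004,"y":-0.025,"z":-0.005,"roll":-0.034,"fingers":0},
    {"x":0.004,"y":-0.02,"z":-0.005,"roll":-0.034,"fingers":0},
    {"x":0.004,"y":-0.012,"z":-0.006,"roll":-0.034,"fingers":0},
    {"x":0,"y":0,"z":0,"roll":0,"fingers":0},
  ],
)

```text
clock: 5.43
eef_pos: [0.4637, -0.0867, 0.1667]
tool_rot: [-0.065, 0.727, 0.07, 0.68]
ft_force: [-0.1, 0.8, -7.1]
grip_width: 0.0253
```

```bash
python3 -c "
from h import *
st()
from workcell import get_obs,camera
p=get_obs()['eef_pos']
go(.479-p[0],-.085-p[1],.135-p[2],0,1)
c=camera('wrist');pickle.dump(c,open('wrist4.pkl','wb'));cv2.imwrite('pics/wrist4.png',c['frame'][:,:,::-1])
c=camera('side');pickle.dump(c,open('side4.pkl','wb'));cv2.imwrite('pics/side4.png',c['frame'][:,:,::-1])"
```

```text
t 5.43 tcp [ 0.4637 -0.0867  0.1667] yhead 100.94 toolx [-6.580e-02 -6.000e-04 -9.978e-01] F [-0.08  0.8  -7.05] T [ 0.02  -0.187 -0.046] w 0.0253 q [-0.18  0.28 -0.12  1.24 -0.01 -0.37]
{"x":0.0317,"y":-0.0012,"z":0.0154,"roll":0.0000},
```

View pics/wrist4.png

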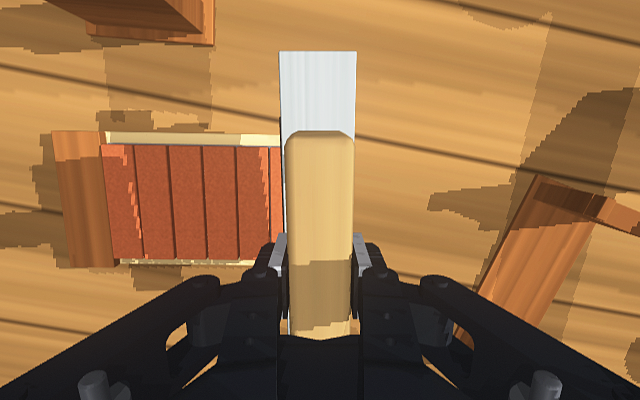

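View pics/side4.png

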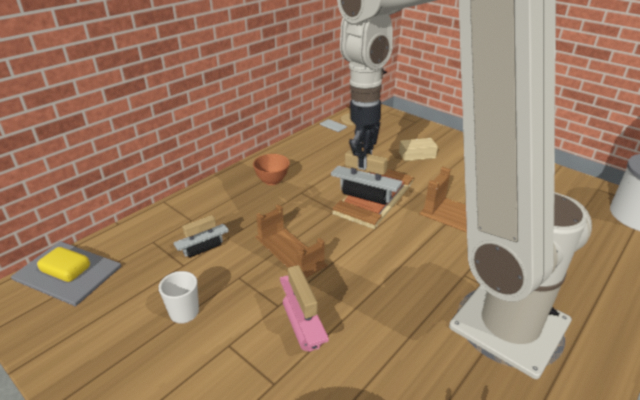

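Request:
arm_command(
  motion=[
    {"x":0.006,"y":0,"z":0.008,"roll":0.009,"fingers":0},
    {"x":0.008,"y":0,"z":0.007,"roll":0.009,"fingers":0},
    {"x":0.008,"y":0,"z":0.003,"roll":0,"fingers":0},
  ],
)

```text
clock: 5.78
eef_pos: [0.4838, -0.0791, 0.1436]
tool_rot: [-0.058, 0.725, 0.064, 0.683]
ft_force: [0.4, 0.3, -6.3]
grip_width: 0.025
```

```bash
cat >> h.py <<'E'
BC=np.array([.494,-.1885]);BA=np.radians(9.9)
def bd():
    st()
    from workcell import get_obs
    o=get_obs(); M=R.from_quat(o["tool_rot"]).as_matrix(); p=o["eef_pos"]
    g=p-.0113*M[:,0]-.003*M[:,2]; w=g+.086*M[:,0]
    f=lambda q:np.array([(q[:2]-BC)@[np.cos(BA),np.sin(BA)],(q[:2]-BC)@[-np.sin(BA),np.cos(BA)],q[2]]).round(4)
    lo=min((w+s*.054*M[:,2])[2] for s in(-1,1))-.025
    print("grip in board",f(g),"wheel(spring out)",f(w),"lowest pt z",round(lo,4),"mid",round(w[2]-.025,4),"compr vs strip mid/low mm",round((.022-w[2]+.025)*1e3,1),round((.022-lo)*1e3,1))
E
python3 -c "
from h import *
bd()"
```

```text
t 5.78 tcp [ 0.4838 -0.0791  0.1436] yhead 99.89 toolx [-0.0604  0.0021 -0.9982] F [ 0.36  0.29 -6.26] T [ 0.02  -0.177 -0.029] w 0.025 q [-0.16  0.32 -0.12  1.19 -0.01 -0.33]
grip in board [0.0065 0.1094 0.1551] wheel(spring out) [0.0014 0.1105 0.0692] lowest pt z 0.041 mid 0.0442 compr vs strip mid/low mm -22.2 -19.0
```

Request:
arm_command(
  motion=[
    {"x":0.006,"y":0,"z":0,"roll":0,"fingers":0},
    {"x":0.005,"y":0,"z":0,"roll":0,"fingers":0},
    {"x":0.003,"y":0,"z":0,"roll":0,"fingers":0},
  ],
)

```text
clock: 6.03
eef_pos: [0.4837, -0.0763, 0.1255]
tool_rot: [-0.06, 0.726, 0.066, 0.682]
ft_force: [-0.7, -0.4, -5.8]
grip_width: 0.0251
```

```bash
python3 -c "
from h import *
bd()"
```

```text
t 6.03 tcp [ 0.4837 -0.0763  0.1255] yhead 100.13 toolx [-0.0634  0.0028 -0.998 ] F [-0.74 -0.38 -5.84] T [-0.043 -0.183  0.014] w 0.0251 q [-0.15  0.34 -0.14  1.15 -0.01 -0.33]
grip in board [0.0068 0.1121 0.137 ] wheel(spring out) [0.0015 0.1133 0.0511] lowest pt z 0.0228 mid 0.0261 compr vs strip mid/low mm -4.1 -0.8
```

Request:
arm_command(
  motion=[
    {"x":0.003,"y":-0.003,"z":0,"roll":0,"fingers":0},
    {"x":0.003,"y":-0.002,"z":0,"roll":0,"fingers":0},
  ],
)

```text
clock: 6.2
eef_pos: [0.4841, -0.0807, 0.1199]
tool_rot: [-0.06, 0.726, 0.066, 0.682]
ft_force: [-3.5, -0.4, 3.1]
grip_width: 0.0252
```

```bash
python3 -c "
from h import *
bd()"
```

```text
t 6.2 tcp [ 0.4841 -0.0807  0.1199] yhead 100.24 toolx [-0.0634  0.0024 -0.998 ] F [-3.51 -0.39  3.1 ] T [-0.021  0.509  0.044] w 0.0252 q [-0.16  0.35 -0.15  1.13 -0.01 -0.34]
grip in board [0.0064 0.1077 0.1313] wheel(spring out) [0.0011 0.1089 0.0455] lowest pt z 0.0172 mid 0.0205 compr vs strip mid/low mm 1.5 4.8
```

Request:
arm_command(
  motion=[
    {"x":0.004,"y":0,"z":0,"roll":0,"fingers":0},
    {"x":0.003,"y":0,"z":0,"roll":0,"fingers":0},
    {"x":0.003,"y":0,"z":0,"roll":0,"fingers":0},
  ],
)

```text
clock: 6.45
eef_pos: [0.4837, -0.0823, 0.113]
tool_rot: [-0.061, 0.725, 0.065, 0.683]
ft_force: [-3.6, -0.2, 6.8]
grip_width: 0.025
```

```bash
python3 -c "
from h import *
bd()"
```

```text
t 6.45 tcp [ 0.4837 -0.0823  0.113 ] yhead 100.16 toolx [-0.06    0.     -0.9982] F [-3.63 -0.2   6.82] T [-0.077  0.751  0.021] w 0.025 q [-0.16  0.35 -0.16  1.11 -0.01 -0.34]
grip in board [0.0058 0.1063 0.1244] wheel(spring out) [0.0007 0.1071 0.0386] lowest pt z 0.0104 mid 0.0136 compr vs strip mid/low mm 8.4 11.6
```

Pressing with about 12.7 N, roughly 11 mm compression at the low end. I'll ease that by 2 mm and start rolling towards -y.

Request:
arm_command(
  motion=[
    {"x":-0.0015,"y":-0.006,"z":0,"roll":0,"fingers":0},
    {"x":0,"y":-0.008,"z":0,"roll":0,"fingers":0},
    {"x":0.001,"y":-0.008,"z":0,"roll":0,"fingers":0},
  ],
)

```text
clock: 6.7
eef_pos: [0.4876, -0.1021, 0.1164]
tool_rot: [-0.06, 0.724, 0.067, 0.684]
ft_force: [-3.8, -1.4, 5.2]
grip_width: 0.0253
```

```bash
python3 -c "
from h import *
bd()"
```

```text
t 6.7 tcp [ 0.4876 -0.1021  0.1164] yhead 100.29 toolx [-0.0562  0.0047 -0.9984] F [-3.79 -1.37  5.17] T [-0.043  0.648 -0.05 ] w 0.0253 q [-0.2   0.36 -0.14  1.12 -0.01 -0.38]
grip in board [0.0062 0.0861 0.1279] wheel(spring out) [0.0015 0.0873 0.042 ] lowest pt z 0.0141 mid 0.017 compr vs strip mid/low mm 5.0 7.9
```

Request:
arm_command(
  motion=[
    {"x":0.0015,"y":-0.008,"z":0,"roll":0,"fingers":0},
    {"x":0.0015,"y":-0.008,"z":0,"roll":0,"fingers":0},
    {"x":0.0015,"y":-0.008,"z":0,"roll":0,"fingers":0},
  ],
)

```text
clock: 6.95
eef_pos: [0.4917, -0.1256, 0.1151]
tool_rot: [-0.059, 0.722, 0.068, 0.686]
ft_force: [-3.7, 1.7, 6.2]
grip_width: 0.0255
```

```bash
python3 -c "
from h import *
bd()"
```

```text
t 6.95 tcp [ 0.4917 -0.1256  0.1151] yhead 100.31 toolx [-0.0523  0.0078 -0.9986] F [-3.66  1.7   6.16] T [0.605 0.621 0.057] w 0.0255 q [-0.25  0.38 -0.12  1.13 -0.01 -0.43]
grip in board [0.0061 0.0621 0.1266] wheel(spring out) [0.0018 0.0636 0.0407] lowest pt z 0.013 mid 0.0157 compr vs strip mid/low mm 6.3 9.0
```

Request:
arm_command(
  motion=[
    {"x":0.001,"y":-0.008,"z":0,"roll":0,"fingers":0},
    {"x":0.001,"y":-0.008,"z":0,"roll":0,"fingers":0},
    {"x":0.001,"y":-0.008,"z":0,"roll":0,"fingers":0},
    {"x":0.001,"y":-0.008,"z":0,"roll":0,"fingers":0},
  ],
)

```text
clock: 7.28
eef_pos: [0.4975, -0.1576, 0.1152]
tool_rot: [-0.058, 0.72, 0.069, 0.688]
ft_force: [-3.0, 0.4, 4.7]
grip_width: 0.0248
```

```bash
python3 -c "
from h import *
bd()"
```

```text
t 7.28 tcp [ 0.4975 -0.1576  0.1152] yhead 100.29 toolx [-0.0468  0.0112 -0.9988] F [-3.    0.35  4.65] T [ 0.214  0.674 -0.002] w 0.0248 q [-0.3   0.4  -0.09  1.13 -0.   -0.48]
grip in board [0.0062 0.0296 0.1267] wheel(spring out) [0.0024 0.0312 0.0408] lowest pt z 0.0134 mid 0.0158 compr vs strip mid/low mm 6.2 8.6
```

Request:
arm_command(
  motion=[
    {"x":0.002,"y":-0.008,"z":0,"roll":0,"fingers":0},
    {"x":0.0015,"y":-0.008,"z":0,"roll":0,"fingers":0},
    {"x":0.001,"y":-0.008,"z":0,"roll":0,"fingers":0},
    {"x":0.001,"y":-0.008,"z":0,"roll":0,"fingers":0},
  ],
)

```text
clock: 7.62
eef_pos: [0.5033, -0.1903, 0.1142]
tool_rot: [-0.057, 0.718, 0.069, 0.69]
ft_force: [-3.1, -0.4, 5.9]
grip_width: 0.0251
```

```bash
python3 -c "
from h import *
bd()"
```

```text
t 7.62 tcp [ 0.5033 -0.1903  0.1142] yhead 100.25 toolx [-0.041   0.0129 -0.9991] F [-3.08 -0.41  5.87] T [ 0.052  0.634 -0.051] w 0.0251 q [-0.36  0.43 -0.05  1.14 -0.   -0.54]
grip in board [ 0.0063 -0.0036  0.1256] wheel(spring out) [ 0.003  -0.0019  0.0397] lowest pt z 0.0126 mid 0.0147 compr vs strip mid/low mm 7.3 9.4
```

Request:
arm_command(
  motion=[
    {"x":0.001,"y":-0.008,"z":0,"roll":0,"fingers":0},
    {"x":0.001,"y":-0.008,"z":0,"roll":0,"fingers":0},
    {"x":0.001,"y":-0.008,"z":0,"roll":0,"fingers":0},
    {"x":0.001,"y":-0.008,"z":0,"roll":0,"fingers":0},
  ],
)

```text
clock: 7.95
eef_pos: [0.509, -0.2223, 0.1146]
tool_rot: [-0.056, 0.716, 0.07, 0.692]
ft_force: [-3.7, -0.6, 5.9]
grip_width: 0.0252
```

```bash
python3 -c "
from h import *
bd()"
```

```text
t 7.95 tcp [ 0.509  -0.2223  0.1146] yhead 100.24 toolx [-0.0354  0.016  -0.9992] F [-3.66 -0.56  5.92] T [0.037 0.652 0.024] w 0.0252 q [-0.41  0.45 -0.    1.15  0.   -0.59]
grip in board [ 0.0063 -0.0361  0.126 ] wheel(spring out) [ 0.0036 -0.0343  0.04  ] lowest pt z 0.0133 mid 0.015 compr vs strip mid/low mm 7.0 8.7
```

Request:
arm_command(
  motion=[
    {"x":0.0015,"y":-0.008,"z":0,"roll":0,"fingers":0},
    {"x":0.001,"y":-0.008,"z":0,"roll":0,"fingers":0},
    {"x":0.001,"y":-0.008,"z":0,"roll":0,"fingers":0},
    {"x":0.001,"y":-0.008,"z":0,"roll":0,"fingers":0},
  ],
)

```text
clock: 8.28
eef_pos: [0.5148, -0.2552, 0.1146]
tool_rot: [-0.056, 0.714, 0.07, 0.694]
ft_force: [-3.7, 0.4, 5.2]
grip_width: 0.025
```

```bash
python3 -c "
from h import *
bd()"
```

```text
t 8.28 tcp [ 0.5148 -0.2552  0.1146] yhead 100.19 toolx [-0.0297  0.0166 -0.9994] F [-3.67  0.43  5.2 ] T [0.081 0.627 0.075] w 0.025 q [-0.46  0.49  0.05  1.17  0.   -0.64]
grip in board [ 0.0063 -0.0696  0.126 ] wheel(spring out) [ 0.0041 -0.0677  0.04  ] lowest pt z 0.0136 mid 0.015 compr vs strip mid/low mm 7.0 8.4
```

Request:
arm_command(
  motion=[
    {"x":0.0015,"y":-0.008,"z":0,"roll":0,"fingers":0},
    {"x":0.0012,"y":-0.008,"z":0,"roll":0,"fingers":0},
    {"x":0.001,"y":-0.008,"z":0,"roll":0,"fingers":0},
    {"x":0.001,"y":-0.008,"z":0,"roll":0,"fingers":0},
    {"x":0.0,"y":-0.006,"z":0,"roll":0,"fingers":0},
  ],
)

```text
clock: 8.7
eef_pos: [0.522, -0.2986, 0.1163]
tool_rot: [-0.058, 0.712, 0.065, 0.697]
ft_force: [-3.5, 0.0, 4.5]
grip_width: 0.0248
```

```bash
python3 -c "
from h import *
bd()
from workcell import camera
c=camera('wrist');pickle.dump(c,open('wrist5.pkl','wb'));cv2.imwrite('pics/wrist5.png',c['frame'][:,:,::-1])
c=camera('scene');pickle.dump(c,open('scene5.pkl','wb'));cv2.imwrite('pics/scene5.png',cv2.resize(c['frame'][200:330,190:350,::-1],None,fx=4.5,fy=4.5,interpolation=2))
c=camera('side');pickle.dump(c,open('side5.pkl','wb'));cv2.imwrite('pics/side5.png',cv2.resize(c['frame'][100:250,310:460,::-1],None,fx=4,fy=4,interpolation=2))
"
```

```text
t 8.7 tcp [ 0.522  -0.2986  0.1163] yhead 99.97 toolx [-0.0217  0.009  -0.9997] F [-3.5   0.04  4.54] T [0.027 0.47  0.017] w 0.0248 q [-0.52  0.53  0.12  1.19 -0.   -0.69]
grip in board [ 0.0059 -0.1135  0.1277] wheel(spring out) [ 0.0042 -0.1124  0.0417] lowest pt z 0.0156 mid 0.0167 compr vs strip mid/low mm 5.3 6.4
```

View pics/wrist5.png

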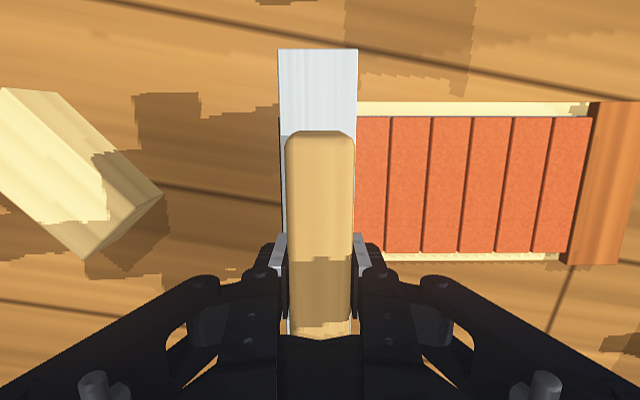

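View pics/scene5.png

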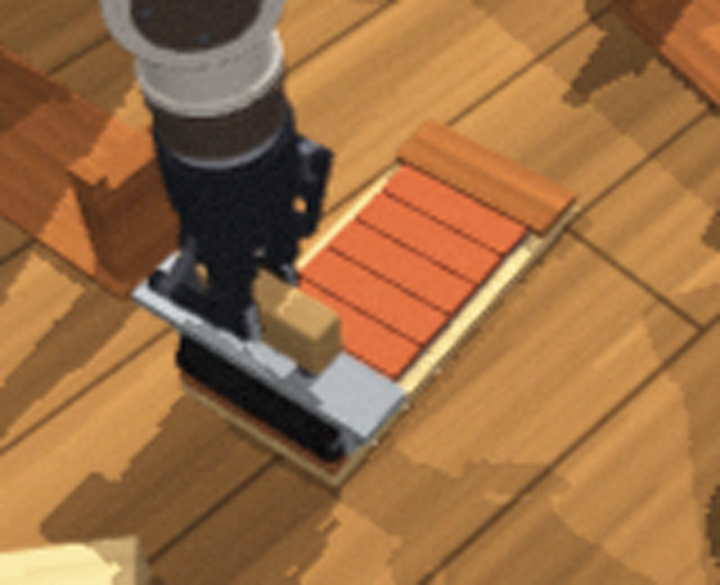

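View pics/side5.png

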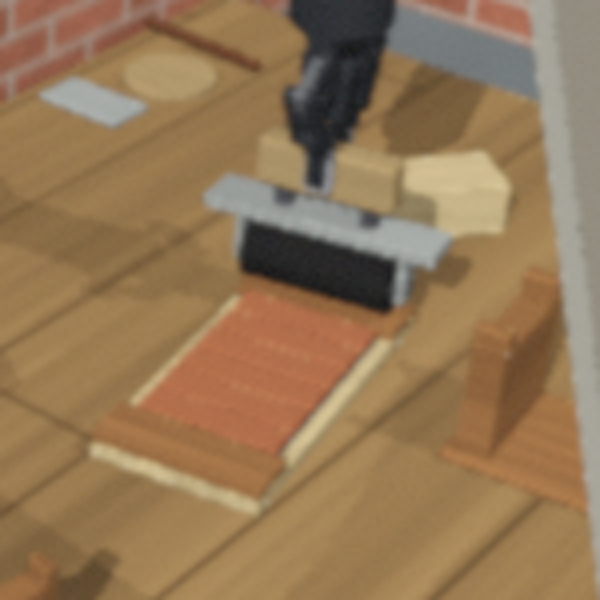

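The wrist view shows the roller on the -y end strip with the tiles level behind it, apparently flush with the far strip at (590,120) to (565,255). The block at (80,170) is clear. My force readings leave about 1 mm of uncertainty, so I'll roll back over the tiles a little harder. That also brings the roller towards its rest.

Request:
arm_command(
  motion=[
    {"x":0.004,"y":0.004,"z":0,"roll":0,"fingers":0},
    {"x":0.003,"y":0.008,"z":0,"roll":0,"fingers":0},
    {"x":0.0015,"y":0.008,"z":0,"roll":0,"fingers":0},
  ],
)

```text
clock: 9.1
eef_pos: [0.5186, -0.2808, 0.1099]
tool_rot: [-0.058, 0.711, 0.062, 0.698]
ft_force: [-3.4, -2.1, 7.3]
grip_width: 0.0252
```

```bash
python3 -c "
from h import *
bd()"
```

```text
t 9.1 tcp [ 0.5186 -0.2808  0.1099] yhead 99.77 toolx [-0.0191  0.004  -0.9998] F [-3.36 -2.11  7.29] T [-0.302  0.597  0.009] w 0.0252 q [-0.49  0.51  0.07  1.15 -0.01 -0.66]
grip in board [ 0.0055 -0.0952  0.1212] wheel(spring out) [ 0.004  -0.0946  0.0352] lowest pt z 0.0093 mid 0.0102 compr vs strip mid/low mm 11.8 12.7
```

Request:
arm_command(
  motion=[
    {"x":-0.001,"y":0.008,"z":0,"roll":0,"fingers":0},
    {"x":0.0005,"y":0.01,"z":0,"roll":0,"fingers":0},
    {"x":0.001,"y":0.01,"z":0,"roll":0,"fingers":0},
    {"x":0.001,"y":0.01,"z":0,"roll":0,"fingers":0},
  ],
)

```text
clock: 9.43
eef_pos: [0.5122, -0.2425, 0.1114]
tool_rot: [-0.06, 0.71, 0.06, 0.699]
ft_force: [-3.3, -1.9, 7.1]
grip_width: 0.0251
```

```bash
python3 -c "
from h import *
bd()"
```

```text
t 9.43 tcp [ 0.5122 -0.2425  0.1114] yhead 99.74 toolx [-0.0158 -0.001  -0.9999] F [-3.3  -1.9   7.14] T [-0.29   0.567  0.028] w 0.0251 q [-0.44  0.46 -0.    1.12 -0.01 -0.61]
grip in board [ 0.0058 -0.0563  0.1227] wheel(spring out) [ 0.0045 -0.0562  0.0367] lowest pt z 0.0109 mid 0.0117 compr vs strip mid/low mm 10.3 11.1
```

Request:
arm_command(
  motion=[
    {"x":0.001,"y":0.01,"z":0,"roll":0,"fingers":0},
    {"x":0.001,"y":0.01,"z":0,"roll":0,"fingers":0},
    {"x":0.001,"y":0.01,"z":0,"roll":0,"fingers":0},
    {"x":0.001,"y":0.01,"z":0,"roll":0,"fingers":0},
    {"x":0.001,"y":0.01,"z":0,"roll":0,"fingers":0},
    {"x":0.001,"y":0.01,"z":0,"roll":0,"fingers":0},
  ],
)

```text
clock: 9.93
eef_pos: [0.5013, -0.1799, 0.1097]
tool_rot: [-0.063, 0.709, 0.058, 0.7]
ft_force: [-2.8, -1.0, 7.4]
grip_width: 0.0249
```

```bash
python3 -c "
from h import *
bd()"
```

```text
t 9.93 tcp [ 0.5013 -0.1799  0.1097] yhead 99.82 toolx [-0.0117 -0.0079 -0.9999] F [-2.8  -0.96  7.35] T [-0.357  0.641  0.024] w 0.0249 q [-0.34  0.39 -0.11  1.08 -0.01 -0.51]
grip in board [0.0058 0.0073 0.121 ] wheel(spring out) [0.0047 0.0068 0.035 ] lowest pt z 0.0093 mid 0.01 compr vs strip mid/low mm 12.0 12.7
```

Request:
arm_command(
  motion=[
    {"x":-0.001,"y":0.01,"z":0,"roll":0,"fingers":0},
    {"x":0.0005,"y":0.01,"z":0,"roll":0,"fingers":0},
    {"x":0.0005,"y":0.01,"z":0,"roll":0,"fingers":0},
    {"x":0.0005,"y":0.01,"z":0,"roll":0,"fingers":0},
    {"x":0.0005,"y":0.01,"z":0,"roll":0,"fingers":0},
  ],
)

```text
clock: 10.35
eef_pos: [0.4919, -0.1267, 0.1113]
tool_rot: [-0.065, 0.708, 0.058, 0.701]
ft_force: [-3.1, -1.4, 7.1]
grip_width: 0.0252
```

```bash
python3 -c "
from h import *
bd()"
```

```text
t 10.35 tcp [ 0.4919 -0.1267  0.1113] yhead 99.96 toolx [-0.0085 -0.0112 -0.9999] F [-3.13 -1.41  7.1 ] T [-0.36   0.612 -0.122] w 0.0252 q [-0.24  0.35 -0.18  1.05 -0.01 -0.42]
grip in board [0.0057 0.0614 0.1227] wheel(spring out) [0.0048 0.0606 0.0367] lowest pt z 0.0111 mid 0.0117 compr vs strip mid/low mm 10.3 10.9
```

Request:
arm_command(
  motion=[
    {"x":0.0005,"y":0.01,"z":0,"roll":0,"fingers":0},
    {"x":0.0005,"y":0.01,"z":0,"roll":0,"fingers":0},
    {"x":0.0005,"y":0.01,"z":0,"roll":0,"fingers":0},
    {"x":-0.001,"y":0.01,"z":0,"roll":0,"fingers":0},
    {"x":-0.003,"y":0.004,"z":0,"roll":0,"fingers":0},
    {"x":-0.01,"y":0,"z":0,"roll":0,"fingers":0},
    {"x":-0.015,"y":0,"z":0,"roll":0,"fingers":0},
    {"x":-0.02,"y":0,"z":0,"roll":0,"fingers":0},
  ],
)

```text
clock: 11.02
eef_pos: [0.4792, -0.0734, 0.1567]
tool_rot: [-0.066, 0.71, 0.063, 0.698]
ft_force: [-0.0, -0.2, -6.0]
grip_width: 0.0252
```

```bash
python3 -c "
from h import *
bd()
from workcell import camera
c=camera('wrist');pickle.dump(c,open('wrist6.pkl','wb'));cv2.imwrite('pics/wrist6.png',c['frame'][:,:,::-1])
"
```

```text
t 11.02 tcp [ 0.4792 -0.0734  0.1567] yhead 100.46 toolx [-0.0163 -0.0068 -0.9998] F [-0.   -0.16 -5.98] T [ 0.016 -0.034 -0.023] w 0.0252 q [-0.15  0.27 -0.16  1.16 -0.01 -0.33]
grip in board [0.0024 0.1159 0.1681] wheel(spring out) [0.001  0.1156 0.0821] lowest pt z 0.0561 mid 0.0571 compr vs strip mid/low mm -35.1 -34.1
```

View pics/wrist6.png

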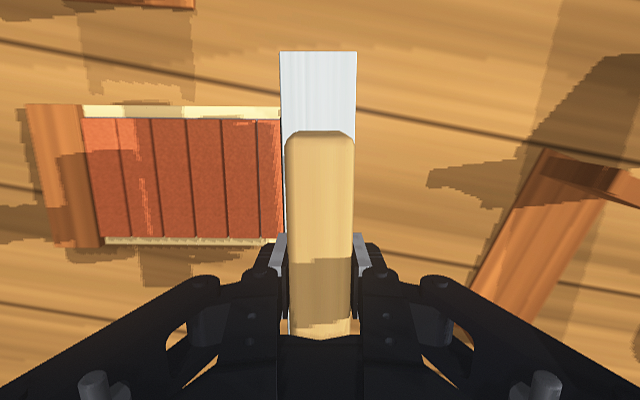

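Request:
arm_command(
  motion=[
    {"x":-0.025,"y":0,"z":0,"roll":0,"fingers":0},
    {"x":-0.025,"y":0,"z":0,"roll":0,"fingers":0},
    {"x":-0.022,"y":0.01,"z":0.004,"roll":0.034,"fingers":0},
    {"x":-0.005,"y":0.021,"z":0.007,"roll":0.034,"fingers":0},
    {"x":-0.002,"y":0.022,"z":0.006,"roll":0.034,"fingers":0},
    {"x":-0.002,"y":0.022,"z":0.005,"roll":0.034,"fingers":0},
    {"x":-0.002,"y":0.022,"z":0.004,"roll":0.034,"fingers":0},
    {"x":-0.002,"y":0.022,"z":0.003,"roll":0.034,"fingers":0},
    {"x":-0.002,"y":0.022,"z":0.002,"roll":0.034,"fingers":0},
    {"x":-0.002,"y":0.022,"z":0.002,"roll":0.034,"fingers":0},
    {"x":-0.002,"y":0.022,"z":0.001,"roll":0.034,"fingers":0},
    {"x":-0.002,"y":0.018,"z":0,"roll":0.034,"fingers":0},
    {"x":-0.002,"y":0.01,"z":0,"roll":0.014,"fingers":0},
    {"x":-0.002,"y":0,"z":0,"roll":0,"fingers":0},
  ],
)

```text
clock: 12.23
eef_pos: [0.513, 0.1516, 0.241]
tool_rot: [0.066, 0.716, -0.07, 0.691]
ft_force: [0.5, 0.4, -5.7]
grip_width: 0.025
```

```bash
cat >> h.py <<'E'
def rs():
    st()
    from workcell import get_obs
    o=get_obs(); M=R.from_quat(o["tool_rot"]).as_matrix(); p=o["eef_pos"]
    # hang pose: same grasp as measured at pick-up; bar centre = TCP pose dependent
    Mh=R.from_quat([0.062,0.704,-0.059,0.705]).as_matrix(); ph=np.array([.5168,.1458,.1077])
    # bar point in tool frame (on tool axis, 38 mm beyond grip centre ->27 mm past TCP)
    for nm,L in(("bar",.035),("wheel",.075)):
        d=(ph+L*Mh[:,0])-(p+L*M[:,0]); print(nm,"need world",d.round(4),"tool y/z",round(float(d@M[:,1]),4),round(float(d@M[:,2]),4))
E
python3 -c "
from h import *
rs()
from workcell import camera
c=camera('wrist');pickle.dump(c,open('wrist7.pkl','wb'));cv2.imwrite('pics/wrist7.png',c['frame'][:,:,::-1])
"
```

```text
t 12.23 tcp [0.513  0.1516 0.241 ] yhead 78.96 toolx [-0.0364 -0.0034 -0.9993] F [ 0.45  0.43 -5.74] T [-0.013 -0.131 -0.007] w 0.025 q [0.28 0.34 0.16 1.43 0.01 0.48]
bar need world [ 0.0051 -0.0055 -0.1333] tool y/z -0.0031 0.0108
wheel need world [ 0.0066 -0.0052 -0.1334] tool y/z -0.0025 0.0122
```

View pics/wrist7.png

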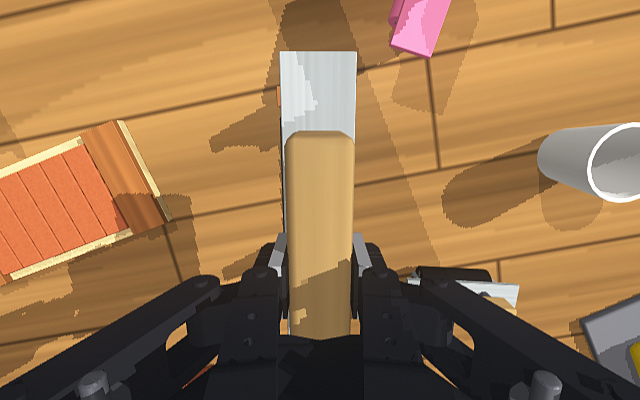

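Request:
arm_command(
  motion=[
    {"x":0.006,"y":-0.002,"z":0.003,"roll":-0.01,"fingers":0},
    {"x":0.009,"y":-0.002,"z":0.003,"roll":-0.01,"fingers":0},
    {"x":0.009,"y":-0.001,"z":0.002,"roll":0,"fingers":0},
    {"x":0.006,"y":0,"z":0.001,"roll":0,"fingers":0},
    {"x":-0.001,"y":0,"z":0,"roll":0,"fingers":0},
  ],
)

```text
clock: 12.7
eef_pos: [0.5189, 0.1394, 0.2054]
tool_rot: [0.057, 0.719, -0.065, 0.69]
ft_force: [-1.3, -0.7, -5.1]
grip_width: 0.0251
```

```bash
python3 -c "
from h import *
rs()
from workcell import camera
c=camera('scene');pickle.dump(c,open('scene8.pkl','wb'));cv2.imwrite('pics/scene8.png',cv2.resize(c['frame'][150:250,300:410,::-1],None,fx=6,fy=6,interpolation=2))
c=camera('side');pickle.dump(c,open('side8.pkl','wb'));cv2.imwrite('pics/side8.png',cv2.resize(c['frame'][150:290,230:370,::-1],None,fx=4.2,fy=4.2,interpolation=2))
"
```

```text
t 12.7 tcp [0.5189 0.1394 0.2054] yhead 80.09 toolx [-0.0424 -0.0072 -0.9991] F [-1.32 -0.65 -5.11] T [0.027 0.031 0.023] w 0.0251 q [0.26 0.36 0.1  1.36 0.   0.43]
bar need world [-0.0006  0.0068 -0.0977] tool y/z 0.008 0.0022
wheel need world [ 0.0012  0.0073 -0.0977] tool y/z 0.0088 0.0038
```

View pics/scene8.png

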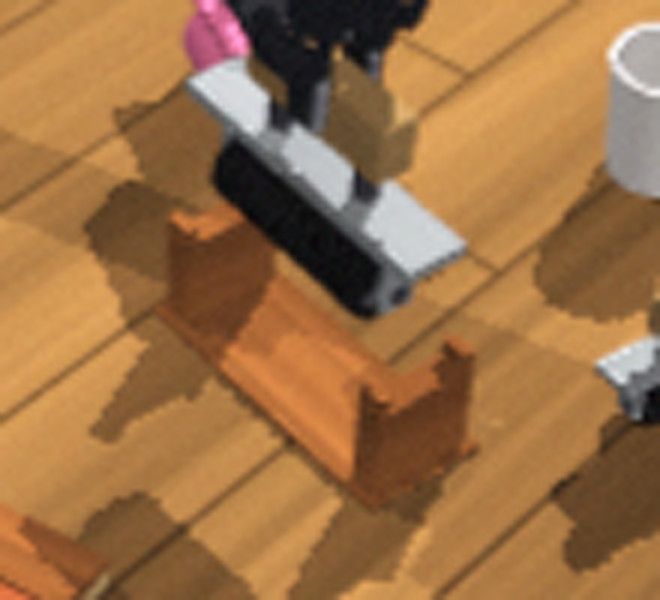

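View pics/side8.png

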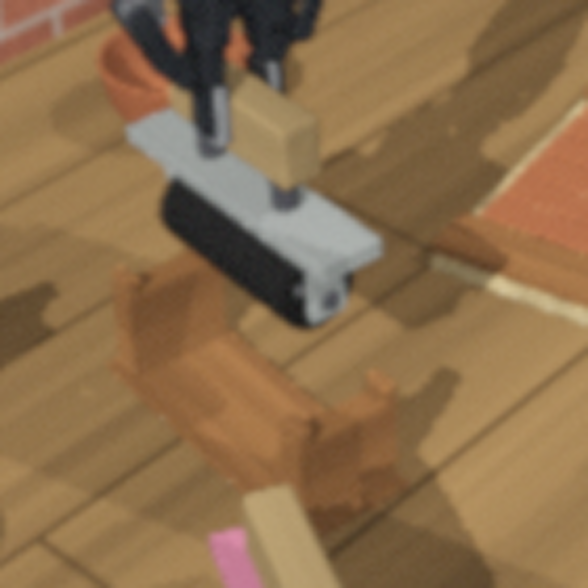

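Request:
arm_command(
  motion=[
    {"x":0,"y":0.004,"z":0,"roll":0,"fingers":0},
    {"x":0.001,"y":0.001,"z":0,"roll":0,"fingers":0},
    {"x":-0.001,"y":0,"z":0,"roll":0,"fingers":0},
  ],
)

```text
clock: 13.05
eef_pos: [0.5211, 0.1448, 0.2081]
tool_rot: [0.058, 0.718, -0.065, 0.691]
ft_force: [-0.5, 0.3, -6.0]
grip_width: 0.0249
```

```bash
python3 -c "
from h import *
rs()
"
```

```text
t 13.05 tcp [0.5211 0.1448 0.2081] yhead 80.03 toolx [-0.0383 -0.0056 -0.9993] F [-0.48  0.34 -6.04] T [ 0.004 -0.077 -0.028] w 0.0249 q [0.27 0.36 0.11 1.36 0.   0.44]
bar need world [-0.0029  0.0013 -0.1004] tool y/z 0.002 0.0006
wheel need world [-0.0013  0.0017 -0.1004] tool y/z 0.0027 0.0022
```

Request:
arm_command(
  motion=[
    {"x":0.011,"y":0.001,"z":0,"roll":0,"fingers":0},
    {"x":0.011,"y":0,"z":0,"roll":0,"fingers":0},
    {"x":0.011,"y":0,"z":0,"roll":0,"fingers":0},
    {"x":0,"y":0,"z":0,"roll":0,"fingers":0},
  ],
)

```text
clock: 13.38
eef_pos: [0.5222, 0.1474, 0.1777]
tool_rot: [0.059, 0.715, -0.063, 0.694]
ft_force: [-0.4, -0.2, -6.1]
grip_width: 0.0254
```

```bash
python3 -c "
from h import *
rs()
"
```

```text
t 13.38 tcp [0.5222 0.1474 0.1777] yhead 80.13 toolx [-0.0307 -0.0035 -0.9995] F [-0.44 -0.22 -6.13] T [-0.042  0.037  0.01 ] w 0.0254 q [0.27 0.38 0.05 1.28 0.   0.44]
bar need world [-0.0042 -0.0013 -0.07  ] tool y/z -0.0014 -0.0019
wheel need world [-0.003 -0.001 -0.07 ] tool y/z -0.0009 -0.0007
```

Request:
arm_command(
  motion=[
    {"x":0.002,"y":-0.001,"z":-0.003,"roll":0,"fingers":0},
    {"x":0.009,"y":0,"z":-0.001,"roll":0,"fingers":0},
    {"x":0.009,"y":0,"z":0,"roll":0,"fingers":0},
    {"x":0,"y":0,"z":0,"roll":0,"fingers":0},
  ],
)

```text
clock: 13.72
eef_pos: [0.5182, 0.1478, 0.1588]
tool_rot: [0.059, 0.714, -0.062, 0.695]
ft_force: [0.2, 0.4, -7.4]
grip_width: 0.0253
```

```bash
python3 -c "
from h import *
rs()
from workcell import camera
c=camera('scene');pickle.dump(c,open('scene9.pkl','wb'));cv2.imwrite('pics/scene9.png',cv2.resize(c['frame'][150:250,300:410,::-1],None,fx=6,fy=6,interpolation=2))
c=camera('wrist');cv2.imwrite('pics/wrist9.png',c['frame'][:,:,::-1])
"
```

```text
t 13.72 tcp [0.5182 0.1478 0.1588] yhead 80.17 toolx [-0.0266 -0.0024 -0.9996] F [ 0.24  0.41 -7.44] T [-0.012  0.017  0.024] w 0.0253 q [0.28 0.38 0.   1.22 0.   0.45]
bar need world [-0.0004 -0.0018 -0.0511] tool y/z -0.0015 0.0012
wheel need world [ 0.0007 -0.0015 -0.0511] tool y/z -0.001 0.0023
```

View pics/scene9.png

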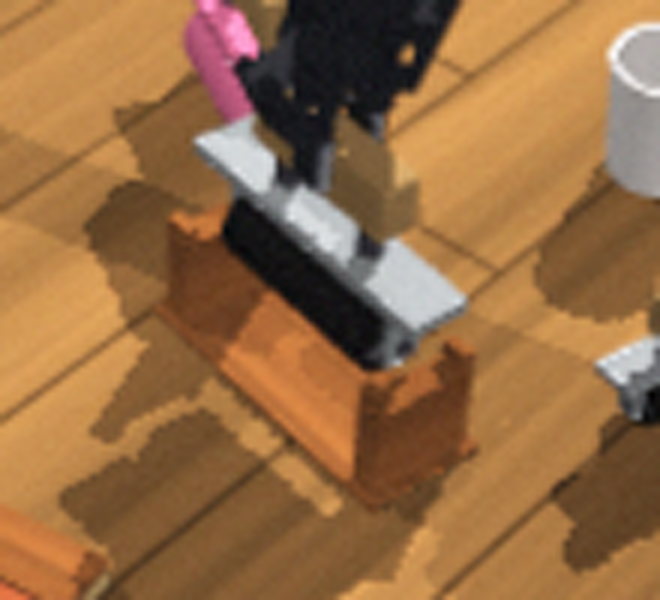

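View pics/wrist9.png

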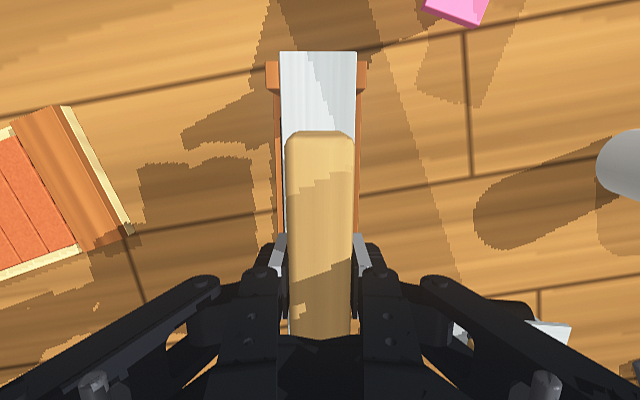

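The wheel is lined up with the gap between the posts. In the wrist view the post lips at (272,76) and (361,76) sit evenly either side of the bar, whose edges are at columns 280 and 357. I'll go on down.

Request:
arm_command(
  motion=[
    {"x":0.009,"y":-0.001,"z":0,"roll":0,"fingers":0},
    {"x":0.01,"y":-0.001,"z":0,"roll":0,"fingers":0},
    {"x":0.01,"y":0,"z":0,"roll":0,"fingers":0},
    {"x":0,"y":0,"z":0,"roll":0,"fingers":0},
  ],
)

```text
clock: 14.15
eef_pos: [0.5193, 0.146, 0.13]
tool_rot: [0.06, 0.712, -0.062, 0.697]
ft_force: [-0.1, 0.6, -6.0]
grip_width: 0.0248
```

```bash
python3 -c "
from h import *
rs()
"
```

```text
t 14.15 tcp [0.5193 0.146  0.13  ] yhead 80.16 toolx [-0.0211 -0.001  -0.9998] F [-0.09  0.63 -5.97] T [-0.022  0.103  0.012] w 0.0248 q [ 0.27  0.4  -0.05  1.15  0.    0.44]
bar need world [-0.0017  0.     -0.0223] tool y/z -0.0002 -0.0012
wheel need world [-0.0008  0.0002 -0.0223] tool y/z 0.0002 -0.0004
```

Request:
arm_command(
  motion=[
    {"x":0.009,"y":0,"z":-0.001,"roll":0,"fingers":0},
    {"x":0.008,"y":0,"z":0,"roll":0,"fingers":0},
    {"x":0.002,"y":0,"z":0,"roll":0,"fingers":0},
  ],
)

```text
clock: 14.4
eef_pos: [0.5181, 0.1459, 0.1093]
tool_rot: [0.06, 0.712, -0.062, 0.697]
ft_force: [-2.4, 0.1, -1.9]
grip_width: 0.0251
```

```bash
python3 -c "
from h import *
rs()
"
```

```text
t 14.4 tcp [0.5181 0.1459 0.1093] yhead 80.14 toolx [-2.060e-02 -9.000e-04 -9.998e-01] F [-2.36  0.12 -1.89] T [ 0.11  -0.051  0.07 ] w 0.0251 q [ 0.27  0.41 -0.08  1.1   0.    0.44]
bar need world [-0.0005  0.0001 -0.0016] tool y/z -0.0 -0.0005
wheel need world [ 0.0004  0.0003 -0.0016] tool y/z 0.0003 0.0004
```

Request:
arm_command(
  motion=[
    {"x":0.0015,"y":0,"z":0,"roll":0,"fingers":0},
    {"x":0,"y":0,"z":0,"roll":0,"fingers":0.4},
    {"x":0,"y":0,"z":0,"roll":0,"fingers":0.6},
    {"x":0,"y":0,"z":0,"roll":0,"fingers":1},
    {"x":0,"y":0,"z":0,"roll":0,"fingers":1},
    {"x":0,"y":0,"z":0,"roll":0,"fingers":1},
    {"x":0,"y":0,"z":0,"roll":0,"fingers":1},
  ],
)

```text
clock: 14.98
eef_pos: [0.5228, 0.1473, 0.1132]
tool_rot: [0.061, 0.708, -0.06, 0.701]
ft_force: [-0.1, 0.4, 1.1]
grip_width: 0.0854
```

```bash
python3 -c "
from h import *
rs()
from workcell import camera
c=camera('wrist');cv2.imwrite('pics/wrist10.png',c['frame'][:,:,::-1])
"
```

```text
t 14.98 tcp [0.5228 0.1473 0.1132] yhead 80.14 toolx [-0.0084  0.0026 -1.    ] F [-0.11  0.41  1.13] T [-0.009 -0.023 -0.016] w 0.0854 q [ 0.27  0.41 -0.08  1.09  0.    0.44]
bar need world [-0.0057 -0.0015 -0.0055] tool y/z -0.0024 -0.0053
wheel need world [-0.0053 -0.0014 -0.0055] tool y/z -0.0023 -0.0049
```

View pics/wrist10.png

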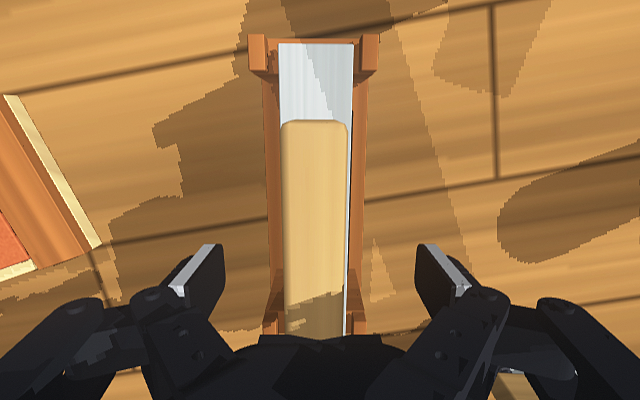

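The roller is free and sits between the lips, and the grip at (283–348, 120) is clear of both fingers. I'll lift straight up and check.

Request:
arm_command(
  motion=[
    {"x":-0.015,"y":0,"z":0,"roll":0,"fingers":1},
    {"x":-0.03,"y":0,"z":0,"roll":0,"fingers":1},
    {"x":-0.035,"y":0,"z":0,"roll":0,"fingers":1},
    {"x":-0.035,"y":0,"z":0,"roll":0,"fingers":1},
    {"x":-0.035,"y":0.02,"z":0,"roll":0,"fingers":1},
    {"x":-0.02,"y":0.02,"z":-0.02,"roll":0,"fingers":1},
    {"x":0,"y":0,"z":0,"roll":0,"fingers":1},
    {"x":0,"y":0,"z":0,"roll":0,"fingers":1},
  ],
)

```text
clock: 15.7
eef_pos: [0.5099, 0.1901, 0.2899]
tool_rot: [0.062, 0.709, -0.061, 0.7]
ft_force: [0.2, -0.1, -0.1]
grip_width: 0.0856
```

```bash
python3 -c "
from h import *
st()
from workcell import camera
c=camera('wrist');pickle.dump(c,open('wrist11.pkl','wb'));cv2.imwrite('pics/wrist11.png',c['frame'][:,:,::-1])
cv2.imwrite('pics/w11z.png',cv2.resize(c['frame'][20:220,230:380,::-1],None,fx=3,fy=3,interpolation=2))
c=camera('scene');pickle.dump(c,open('scene11.pkl','wb'));cv2.imwrite('pics/scene11.png',c['frame'][:,:,::-1])
a=pickle.load(open('scene0.pkl','rb'))['frame'][215:310,220:330,::-1]
cv2.imwrite('pics/board11.png',cv2.resize(np.hstack([a,c['frame'][215:310,220:330,::-1]]),None,fx=3.6,fy=3.6,interpolation=2))
"
```

```text
t 15.7 tcp [0.5099 0.1901 0.2899] yhead 80.0 toolx [-0.0124  0.0027 -0.9999] F [ 0.17 -0.14 -0.1 ] T [-0.023 -0.076 -0.013] w 0.0856 q [0.35 0.32 0.27 1.53 0.01 0.53]
```

View pics/wrist11.png

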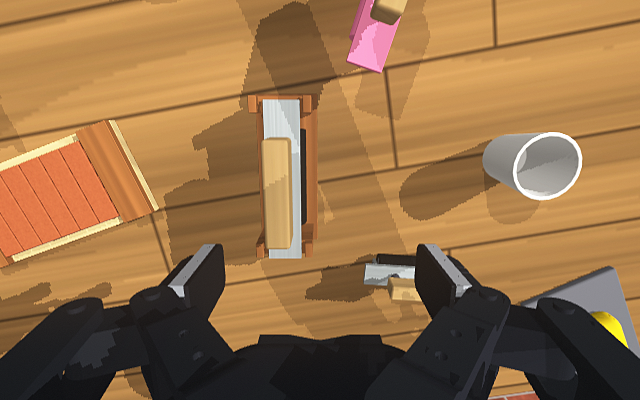

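View pics/scene11.png

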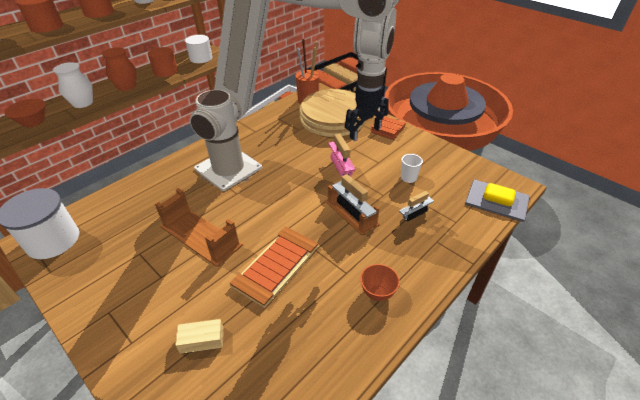

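View pics/board11.png

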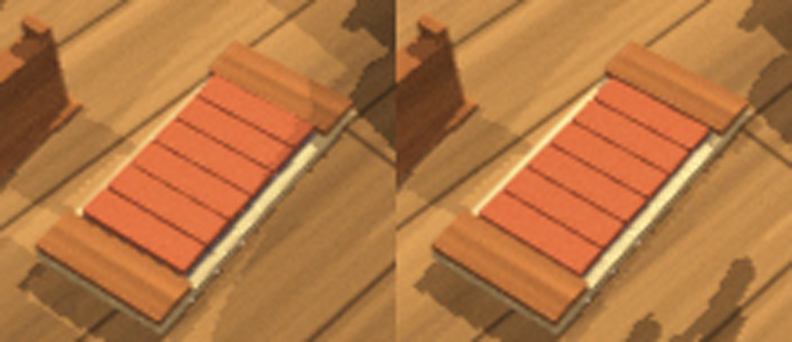

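View pics/w11z.png

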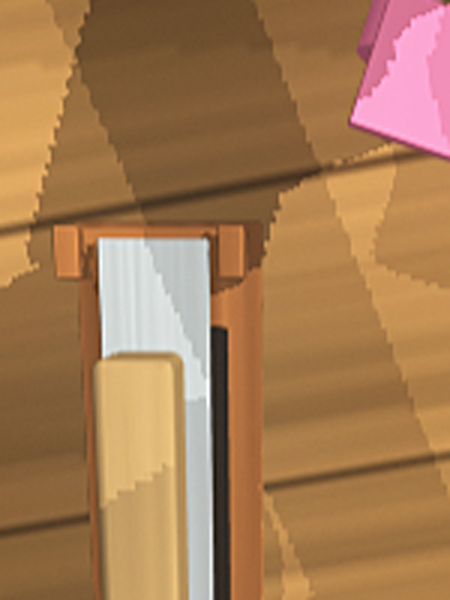

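```bash
python3 -c "
from h import *
c=pickle.load(open('wrist11.pkl','rb'))
cv2.imwrite('pics/w11y.png',cv2.resize(c['frame'][85:270,235:335,::-1],None,fx=3.2,fy=3.2,interpolation=2))
a=pickle.load(open('scene0.pkl','rb'))['frame'];b=pickle.load(open('scene11.pkl','rb'))['frame']
cv2.imwrite('pics/r11.png',cv2.resize(np.hstack([a[165:240,315:390,::-1],b[165:240,315:390,::-1]]),None,fx=5,fy=5,interpolation=2))
"
```

```text
(no output)
```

View pics/w11y.png

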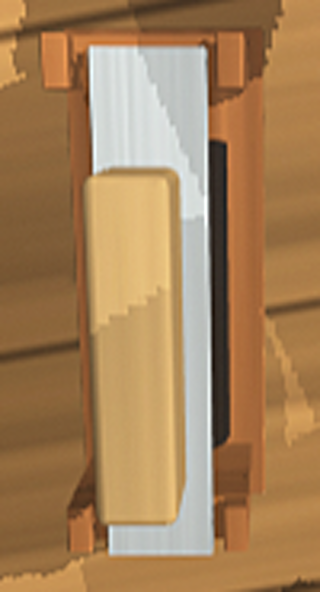

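View pics/r11.png

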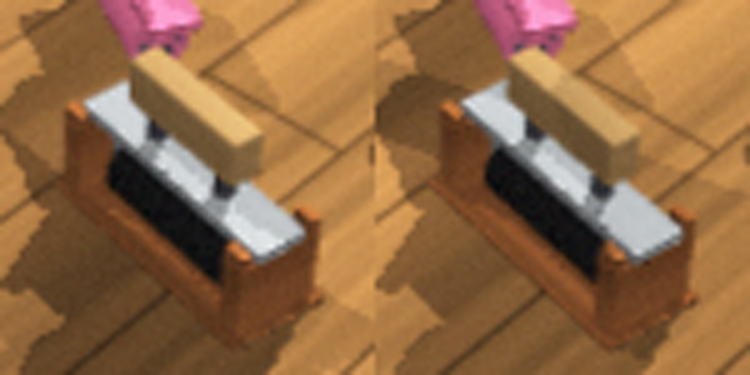

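```bash
python3 - <<'E'
from h import *
c=pickle.load(open("wrist11.pkl","rb"))
u=lambda p:(np.array(p)+.5)/3.2-.5+np.array((235,85))
print("bar",rect(onz(c,u([(89,46),(208,44),(213,555),(109,553)]),.076)))
print("grip",rect(onz(c,u([(85,172),(178,170),(180,524),(96,524)]),.138)))
from workcell import job_done
E
```

```text
bar (array([0.5155, 0.1459]), array([0.04  , 0.1863, 0.0396, 0.1848]), 'long axis deg', np.float64(-10.26))
grip (array([0.5145, 0.1469]), array([0.0266, 0.109 , 0.0262, 0.1084]), 'long axis deg', np.float64(-10.9))
```

The roller is back within about 2.5 mm and 1° of where it first hung. Bar and grip sizes measured at their proper heights match, so the height is right too. All tiles look flush, so I'm handing in.

```bash
python3 -c "
from workcell import job_done,get_obs
print(job_done(), get_obs()['clock'])"
```

```text
the job is handed in; nothing more can be done
the job is handed in; nothing more can be done
```

I rolled all six tiles down, hung the roller back in its rest and handed the job in at about 16 s of the 61 s allowed. No verdict is reported back, so what follows rests on my own checks.

**What I did:** I lifted the steel and wood roller out of the smaller rest and pressed it on the +y end strip. I rolled it to the -y end with about 10.5–12.7 N on the board. I then made a second pass back at about 13 N, because my height readings left about 1 mm of doubt about whether the tiles were flush.

**Last checks:**
- **Tiles:** by picture, all six look level with the end strips. Spring force against wheel height also put the surface at about 22 mm, give or take 1 mm.
- **Roller:** it sits between the lips, about 2–2.5 mm and about 1° or less from where it first hung. The bar and grip sizes come out right at their proper heights, so it is seated.
- **Other things:** the gripper is clear of everything, and the bowl, cup and block look unmoved in the last scene picture.

**What did not go to plan:**
- **Tilt:** the tool leaned up to about 0.065 rad while carrying the roller, so the wheel pressed harder at its outer end on the first pass. It had come back to about 0.014 rad by the end of the second.
- **Compression:** it ran above the advised 8 mm, at about 11 mm on first pressing and up to about 12.5 mm on the return pass. The readings stayed short of the 14 mm stop.

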